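Break down the frying pass for wash-up

TASK

Break down the frying pass for wash-up: rock every flush steel plug out of the landing deck by pushing down its dimpled end so that the other end tips up, and lay the plugs flat in the grey wash tray. Lift all the seasoning tins out of the fry basket and stand them upright on the floor of the same tray, and move the basting brush from its rinse jar into the white utensil crock, head down, so that it leans in the notch between the two ears on the rim. Leave everything else where it is.

Things in the scene. Friction and masses are not known exactly. Their poses are not given: they have to be found in the camera images.
- deck: Fixed aluminium landing deck, 150 (x) x 230 (y) x 50 mm high, origin under its centre. Three pockets in its top, 50 mm wide, 109 mm long along deck x, at deck y = -72, 0, +72 mm. Each is a rocker seat: a ledge 20 mm below the top carries the plug; from 3.5 mm beyond the plug's middle, under its dimpled end, the floor is 44 mm below the top. A plug pushed down there tips and stays tipped.
- tray: Fixed grey plastic wash tray, open on top: 300 (x) x 230 (y) x 25 mm outside, walls 4 mm, floor 4 mm thick. Origin under its centre; room for everything is: plugs side by side along tray x in one half, tins two by two in the other.
- basket: Fixed shallow wire fry basket 210 (x) x 160 (y) mm, walls 4 mm thick and 40 mm high, floor 4 mm thick; its green-sleeved handle rises from the middle of the +y wall and runs out along +y to 260 mm at 85 mm height. Origin under its centre.
- crock: Fixed white round utensil crock: outside radius 40 mm, inside 36 mm, 100 mm high, inner floor 5 mm above the table. Origin under its centre. Two small ears (10 mm wide, 30 mm apart in the clear, 14 mm above the rim) stand on the rim either side of a small flat drip lip: this rest notch lies in the direction of the crock's own +x axis.
- brush_grip (a point): Point to grip on the basting brush's round wooden handle (12 mm thick), on its axis, 175 mm from the foot; the handle ends 45 mm beyond it. z runs along the brush from foot to handle end. The brush is 220 mm long, 80 g, and starts standing upright, head down, loose in the rinse jar.
- brush_foot (a point): Flat foot of the brush's round black head, on the axis (head radius 13 mm, 40 mm long). Same axes as brush_grip.
- jar: Fixed white rinse jar in which the brush starts: outside radius 21, inside 17 mm, 70 mm high, floor 5 mm thick. Origin under its centre.
- plug0_center (a point): Centre (half-way up) of a steel plug, 100 (own x) x 46 (y) x 20 mm, 200 g, flush in the deck's pocket at deck y = -72 mm; may be absent. Round dimple mark on top, 14 mm from its own -x end (7 mm gap there). Pushed down about 22 mm at the dimple with a few N it rocks 30 degrees and stays; its +x end then stands 24 mm over the deck, to be gripped across the 46 mm width 12 mm from that end.
- plug1_center (a point): Centre (half-way up) of a steel plug, 100 (own x) x 46 (y) x 20 mm, 200 g, flush in the deck's pocket at deck y = 0 mm; may be absent. Round dimple mark on top, 14 mm from its own -x end (7 mm gap there). Pushed down about 22 mm at the dimple with a few N it rocks 30 degrees and stays; its +x end then stands 24 mm over the deck, to be gripped across the 46 mm width 12 mm from that end.
- plug2_center (a point): Centre (half-way up) of a steel plug, 100 (own x) x 46 (y) x 20 mm, 200 g, flush in the deck's pocket at deck y = 72 mm; may be absent. Round dimple mark on top, 14 mm from its own -x end (7 mm gap there). Pushed down about 22 mm at the dimple with a few N it rocks 30 degrees and stays; its +x end then stands 24 mm over the deck, to be gripped across the 46 mm width 12 mm from that end.
- tin0_center (a point): Centre (half-way up) of a plain round steel seasoning tin, 50 mm across and 65 mm high, 150 g, starting upright in the fry basket; may be absent. z is its axis.
- tin1_center (a point): Centre (half-way up) of a plain round steel seasoning tin, 50 mm across and 65 mm high, 150 g, starting upright in the fry basket; may be absent. z is its axis.
- tin2_center (a point): Centre (half-way up) of a plain round steel seasoning tin, 50 mm across and 65 mm high, 150 g, starting upright in the fry basket; may be absent. z is its axis.
- tin3_center (a point): Centre (half-way up) of a plain round steel seasoning tin, 50 mm across and 65 mm high, 150 g, starting upright in the fry basket; may be absent. z is its axis.
- ramekin: Bystander: small white bowl, 70 mm across, 35 mm high, beyond the basket, loose. Origin at its underside.
- sauce: Bystander: tall clear bottle with white cap, 170 mm high, loose. Origin at its underside.
- pepper: Bystander: glass jar with steel cap, 90 mm high, loose. Origin at its underside.
- bowl: Bystander: steel bowl, 120 mm across, 50 mm high, loose. Origin at its underside.
Not all that is in view belongs to the job. What is shaped like the crock but blue or turquoise is not meant. What is shaped like the part that bears plug2_center but orange is not meant.

How it is judged:
By the outcome, as a careful person would: the job done as asked, in the order asked, and still so for the second after the job is handed in, with the robot touching nothing.
Of plug0, plug1, plug2 only 2 to 3 are there at a start; the rules pass over those that are not, and their reading is None.
Of tin0, tin1, tin2, tin3 only 2 to 4 are there at a start; the rules pass over those that are not, and their reading is None.
At some moment in a run one of tin0, tin1, tin2, tin3 may be knocked a few centimetres aside while the robot is not near it.
It also fails if it takes over 210 s, if anything falls off the work surface, if the arm or the gripper's body presses on something with over 40 N, if the wrist force passes 120 N, or if a joint passes its speed limit or range.

ROBOT

A 6-joint arm with a two-finger parallel gripper is mounted at the origin on the work surface. World frame = base frame: x ahead of the robot, y to its left, z up, the work surface at z = 0. Lengths are in mm, angles in rad, forces in N, time in s.
With the tool pointing down it reaches from about 400 to 825 mm from the base axis. Payload 7 kg.
Tool frame: the origin (TCP) lies at the very end of the fingers, on their centre line; the grasp point (between the pads) lies 19 mm behind it; z points along the fingers, y is the direction in which the jaws open and shut (so a half turn about z gives the same grasp; the last joint's range is limited). The gripper opens to 85 mm and grips with 20 to 120 N. Pads are 22 mm wide; open, the fingers measure 114 mm over their backs; the gripper's body (76 mm by 85 mm) begins 54 mm behind the grasp point. The pads swing forward as they close: fully open they stand 13 mm farther back than shut.
Start: joints at [1.537, 0.359, 0.012, 0, -1.224, -0.288], TCP at [213.494, 640.325, 231.302] pointing down, gripper open.
Joint ranges: [-3.07, 3.07], [-1.43, 2.12], [-1.02, 1.25], [-3.03, 1.67], [-3.05, -0], [-3.03, 3.03]. Speed limits (rad/s): [2.39, 2.39, 3.01, 3.14, 3.14, 3.14].

INTERFACE

Orientations are given as a unit quaternion [x, y, z, w].
In Python, from bench import bot gives the robot as it stands. The module is installed in compiled form; this text tells all that it offers.
- The arm moves only by the tool arm_command, never from a script. Its argument "deltas" is a list of rows, each a list of 7 numbers: the finger opening in cm, from 0 to 8.54, then the shift along the tool's x, y, z in cm, then the turn, a rotation vector about the tool's x, y, z in degrees. A call has 1 to 20 rows; each row shifts and turns the commanded pose from where the row before left it, along the tool's axes as they then stand; what a row does not reach is not made up. A row lasts 1/8 s, in which the tool goes at most 62.5 mm and 10.7 degrees, less where a joint would pass 70% of its speed; a pose out of reach is approached as far as the arm can. A call with a gripper value outside its range is refused whole. The fingers move at their own pace and stop on an object; "newtons" is the grip in N (left out, the last holds). Time passes only in rows, so rows that do not move let the fingers close. It gives the time, the measured TCP pose, the force and the opening at its end, in the units of the state.
- bot.sense(): the state, without advancing time (a new reading comes with each control period).
- bot.capture(name): name is "side" or "top" or "wrist"; returns a dict with "frame" (384x512x3 uint8, blue, green, red), "range_z" (384x512 float32, mm along the optical axis (not along the pixel's ray), 0 where there is no reading), "K" (3x3 intrinsics, pixels), "eye" and "attitude" of the camera in the world. Camera axes: x right, y down, z forward; pixel columns grow to the right and rows downward; lengths in mm; the calibration is good to about 2 mm. A picture is of the moment at which its call begins.
- bot.hand_in(): hands the job in, once; it reports no verdict.
Trained networks look in the newest picture that a camera, given by its name, has taken for a name from the list of things; names that differ only in an ending like _2 or _b are one class to them, and where a whole thing is asked for, a point or a joint stands for the part that bears it (a point fixed in the world has none). Each returns a list of dicts, best first, with "p" (0 to 1); they miss things now and then, are a little off and sometimes report something else, mostly with a low value. They report only what shows in the picture. A call takes as long as a camera call. They do not tell look-alikes from the thing itself.
- bot.spot_in(camera, target): "box" ([centre column, centre row, width, height] in pixels, round what is visible of it).
- bot.spot_point(camera, target): "centre" ([column, row] in pixels: a listed point, or the origin of a listed thing).
The state is a dict: "clock": time; "qpos": joint angles; "qvel": joint speeds; "joint_efforts": joint torques, N m; "tcp_pos": TCP position; "eef_rot": TCP orientation; "wrist_force": force on the tool from outside, world axes, zero at the start; "torque": the same for the moment, N m; "finger_gap": finger opening in mm.
Only numpy, scipy, OpenCV 4.12 (cv2) and the standard library are available. Lean on these libraries where they do the work, as an engineer would, in place of code of your own. Each camera call takes 0.05 s, during which the arm holds its last target. There are 200 camera calls.

## Working session

There is one attempt and no reset: what is moved stays moved. The work goes in short steps, Python scripts to look and compute and a tool call to move; the robot and the scene stay as the last step left them, time stands still between calls to the robot, and variables do not carry over. Pictures are saved under pics/ and viewed, about 12 in all and at most 16, crops included, and the job is handed in when it is done.

Besides the shell and the picture viewer there is one more tool, called after "Request:" as name(argument=value, ...) on one line, values as JSON. arm_command: Moves the arm, as the interface text tells. Its arguments: {"type":"object","properties":{"deltas":{"type":"array"},"newtons":{"type":"number"}},"required":["deltas"]}

```bash
mkdir -p pics; cat > h.py <<'E'
import numpy as np, cv2
from scipy.spatial.transform import Rotation as R
from bench import bot
def rot(a):
    a=np.array(a,float)
    return a if a.shape==(3,3) else R.from_quat(a).as_matrix()
def cloud(c):
    z=c["range_z"]; K=np.array(c["K"]); v,u=np.indices(z.shape)
    p=np.stack([(u-K[0,2])*z/K[0,0],(v-K[1,2])*z/K[1,1],z],-1)
    w=p@rot(c["attitude"]).T+np.array(c["eye"]); w[z==0]=np.nan
    return w
def ray(c,uv,h):
    K=np.array(c["K"]); d=rot(c["attitude"])@np.array([(uv[0]-K[0,2])/K[0,0],(uv[1]-K[1,2])/K[1,1],1])
    e=np.array(c["eye"]); return e+d*(h-e[2])/d[2]
def proj(c,p):
    q=rot(c["attitude"]).T@(np.array(p)-np.array(c["eye"])); q=np.array(c["K"])@q; return q[:2]/q[2]
E
python3 - <<'E'
from h import *
print(bot.sense())
ims=[]
for n in("top","side"):
    c=bot.capture(n); print(n,c["eye"],c["attitude"],c["K"]); np.savez("/tmp/"+n,**c)
    cv2.imwrite(f"pics/{n}0.png",cv2.resize(c["frame"],(800,600)))
    H={"deck":50,"tray":0,"basket":0,"crock":0,"jar":0,"brush_grip":180,"plug0_center":40,"tin0_center":36,"ramekin":0,"sauce":0,"pepper":0,"bowl":0}
    for t,h in H.items():
        for d in bot.spot_point(n,t)[:5]:
            print(n,t,round(d["p"],2),np.round(d["centre"]),np.round(ray(c,d["centre"],h)))
E
```

```text
{'clock': 0.0, 'qpos': array([ 1.53707714e+00,  3.59364876e-01,  1.10451396e-02, -3.73612813e-04,
       -1.22412424e+00, -2.88135016e-01]), 'qvel': array([-1.51799588e-03, -7.53228158e-04, -1.20451160e-04, -2.31351307e-04,
       -6.87025579e-04,  3.55405253e-05]), 'joint_efforts': array([ 8.30115205e-04, -5.83327889e+01,  2.93419397e+01,  6.93633646e+00,
       -5.94623474e-03, -8.44359462e-07]), 'tcp_pos': array([213.36161332, 639.86141008, 230.36773445]), 'eef_rot': array([ 9.87068610e-01, -1.60296133e-01, -6.97072276e-05,  8.39448237e-04]), 'wrist_force': array([ 0.30224597, -0.73219409, -0.68542861]), 'torque': array([-0.009183  ,  0.02119267, -0.05533286]), 'finger_gap': 85.44124028288225}
top [ 326.57496971    3.5019811  1616.36172214] [-0.70203361  0.70785512 -0.05742605  0.05284124] [[469.69770808   0.         257.85906809]
 [  0.         469.69770808 196.62565912]
 [  0.           0.           1.        ]]
top deck 0.78 [245. 230.] [462.  36.  50.]
top tray 0.79 [339. 228.] [ 468. -287.    0.]
top tray 0.61 [141. 189.] [611. 400.   0.]
top tray 0.59 [215. 178.] [646. 142. 
[... 965 characters left out ...]
.]
side tray 0.77 [304. 162.] [ 472. -296.    0.]
side basket 0.94 [282. 302.] [435. 316.   0.]
side basket 0.18 [286. 230.] [476.  51.   0.]
side crock 0.86 [233. 198.] [683. -49.   0.]
side crock 0.75 [310. 125.] [ 483. -527.    0.]
side crock 0.74 [198. 182.] [825. -94.   0.]
side crock 0.18 [286. 220.] [483.   5.   0.]
side jar 0.82 [230. 244.] [639. 149.   0.]
side brush_grip 0.59 [230. 159.] [691. -49. 180.]
side brush_grip 0.53 [230. 204.] [638. 142. 180.]
side plug0_center 0.69 [286. 205.] [491. -26.  40.]
side ramekin 0.89 [220. 314.] [597. 397.   0.]
side pepper 0.93 [200. 274.] [694. 283.   0.]
side bowl 0.57 [284. 222.] [486.  18.   0.]
side bowl 0.27 [298. 316.] [383. 350.   0.]
```

```bash
python3 - <<'E'
import numpy as np,cv2
c=dict(np.load("/tmp/top.npz")); 
cv2.imwrite("pics/top1.png",cv2.resize(c["frame"][100:290,110:430],(800,475),interpolation=cv2.INTER_CUBIC))
c=dict(np.load("/tmp/side.npz")); 
cv2.imwrite("pics/side1.png",cv2.resize(c["frame"][90:360,160:400],(533,600),interpolation=cv2.INTER_CUBIC))
E
```

```text
(no output)
```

View pics/top1.png

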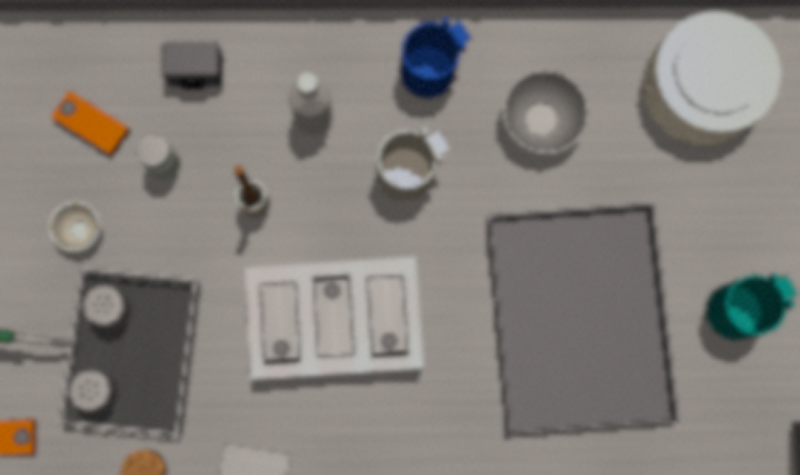

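View pics/side1.png

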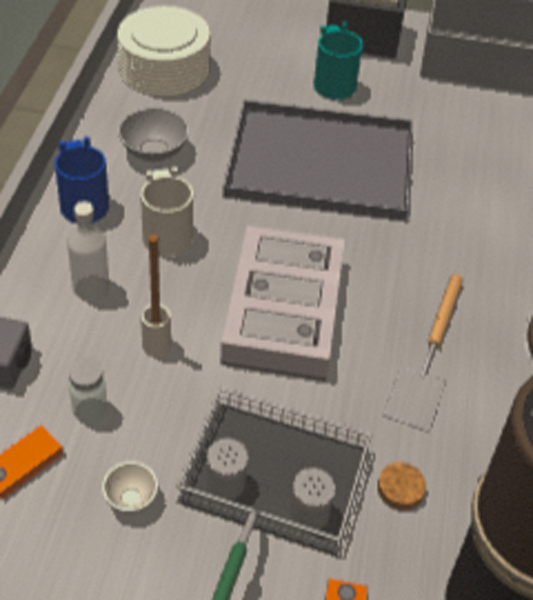

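The two pictures show three plugs in the deck: dimples at -x, +x and -x from +y to -y. Two tins stand in the basket at crop pixels (103,305) and (90,390). The white crock is at (408,160), with its ears pointing up and to the right. The tray is at the right. Orange, blue and teal decoys are in view.

```bash
python3 - <<'E'
from h import *
T=dict(np.load("/tmp/top.npz"));S=dict(np.load("/tmp/side.npz"))
def sel(W,x,y,z):
    m=(W[...,0]>x[0])&(W[...,0]<x[1])&(W[...,1]>y[0])&(W[...,1]<y[1])&(W[...,2]>z[0])&(W[...,2]<z[1]); return W[m]
for n,c in(("top",T),("side",S)):
    W=cloud(c); print(n)
    t=sel(W,(300,700),(-450,-200),(-5,5)); print(" table z",np.median(t[:,2]) if len(t) else None)
    for nm,x,y,z in(("deck",(350,600),(-110,180),(42,58)),("trayrim",(300,640),(-480,-140),(17,33)),("basketrim",(300,560),(200,420),(30,50))):
        p=sel(W,x,y,z)
        if len(p)>20:
            r=cv2.minAreaRect(p[:,:2].astype(np.float32)); print(nm,len(p),np.round(r[0],1),np.round(r[1],1),round(r[2],2),np.median(p[:,2]))
    for nm,x,y,z in(("crockrim",(620,740),(-130,0),(92,106)),("ears",(620,760),(-150,0),(106,120)),("jarrim",(600,680),(110,180),(62,76)),("brush",(580,720),(80,220),(90,240)),("tins",(300,560),(200,420),(60,80)),("pep",(600,720),(240,320),(80,110)),("sauce",(700,800),(20,120),(140,180))):
        p=sel(W,x,y,z)
        if len(p)<1: print(nm,0);continue
        if nm=="brush":
            for a in range(90,240,15):
                q=p[(p[:,2]>=a)&(p[:,2]<a+15)]
                if len(q): print("  brush",a,len(q),np.round(q.mean(0)))
            continue
        if nm=="tins":
            from scipy.cluster.hierarchy import fclusterdata
            l=fclusterdata(p[:,:2],25,'distance')
            for i in set(l):
                q=p[l==i]; print("  tin",len(q),np.round(q.mean(0)),np.round((q.min(0)+q.max(0))/2),np.round(np.ptp(q,0)))
            continue
        print(nm,len(p),"mean",np.round(p.mean(0)),"mid",np.round((p.min(0)+p.max(0))/2),np.round(np.ptp(p,0)), np.round(cv2.minEnclosingCircle(p[:,:2].astype(np.float32))[0]))
E
```

```text
top
 table z 1.608781344355748
deck 2821 [472.4  43.8] [151.  230.2] 3.09 50.27988067804722
trayrim 472 [ 475.4 -328.2] [300.3 301.6] 3.91 24.498954758779746
basketrim 306 [432.3 321.5] [165.8 209.9] 83.59 40.19101047449976
crockrim 148 mean [683. -68.  99.] mid [676. -62.  99.] [77. 93. 14.] [683. -62.]
ears 18 mean [694. -80. 112.] mid [677. -63. 113.] [77. 75. 12.] [679. -62.]
jarrim 40 mean [634. 152.  70.] mid [636. 154.  69.] [39. 38. 14.] [636. 154.]
  brush 90 2 [632. 151.  98.]
  brush 105 4 [633. 152. 111.]
  brush 120 5 [632. 152. 126.]
  brush 135 2 [633. 150. 141.]
  brush 150 5 [632. 153. 156.]
  brush 165 4 [633. 153. 172.]
  brush 180 3 [631. 151. 189.]
  brush 195 6 [633. 153. 203.]
  brush 210 5 [633. 153. 220.]
  brush 225 9 [636. 154. 227.]
  tin 196 [490. 347.  69.] [490. 348.  70.] [51. 50. 19.]
  tin 13 [442. 415.  68.] [442. 414.  68.] [ 7. 12. 13.]
  tin 197 [378. 362.  69.] [378. 362.  70.] [49. 50. 18.]
pep 135 mean [693. 282.  90.] mid [694. 282.  89.] [41. 42. 18.] [694. 282.]
sauce 62 mean [760.  73. 168.] mid [761.  72. 161.] [26. 22. 33.] [761.  72.]
s
[... 406 characters left out ...]
0.  68.] mid [634. 157.  69.] [40. 44. 13.] [633. 158.]
  brush 90 13 [634. 159.  96.]
  brush 105 14 [635. 159. 111.]
  brush 120 14 [633. 159. 128.]
  brush 135 13 [634. 159. 142.]
  brush 150 13 [634. 159. 157.]
  brush 165 18 [634. 158. 173.]
  brush 180 11 [635. 160. 188.]
  brush 195 15 [635. 160. 202.]
  brush 210 21 [635. 158. 220.]
  brush 225 1 [633. 160. 226.]
  tin 257 [489. 351.  68.] [489. 349.  67.] [50. 54. 14.]
  tin 275 [377. 366.  68.] [377. 364.  67.] [50. 53. 15.]
  tin 5 [441. 416.  65.] [441. 416.  65.] [ 9.  8. 10.]
pep 163 mean [692. 287.  88.] mid [693. 286.  87.] [41. 44. 14.] [693. 285.]
sauce 86 mean [759.  80. 161.] mid [760.  77. 157.] [26. 28. 33.] [761.  77.]
```

```bash
cat >> h.py <<'E'
def down(psi,tilt=0):
    """tool-down rotation, tool x at world angle psi (deg), then tilted about tool y"""
    a=np.radians(psi); X=np.array([np.cos(a),np.sin(a),0]); Z=np.array([0,0,-1.])
    return np.stack([X,np.cross(Z,X),Z],1)@R.from_euler('y',tilt,degrees=True).as_matrix()
DC=np.array([472.2,44.3]); DA=3.1
def frame(c,ang,p):
    a=np.radians(ang); return np.array(c)+np.array([[np.cos(a),-np.sin(a)],[np.sin(a),np.cos(a)]])@np.array(p)
def go(pos,psi,tilt=0):
    s=bot.sense(); A=R.from_quat(s["eef_rot"]).as_matrix(); B=down(psi,tilt)
    w=np.array(pos)-s["tcp_pos"]
    print("t%.1f"%s["clock"],"tcp",np.round(s["tcp_pos"],1),"gap %.1f"%s["finger_gap"],"F",np.round(s["wrist_force"],1))
    print(" turn(tool,deg)",np.round(R.from_matrix(A.T@B).as_rotvec(degrees=True),2)," shift cm before turn",np.round(A.T@w/10,2)," after turn",np.round(B.T@w/10,2))
E
python3 - <<'E'
from h import *
for u,v in((-33.5,72),(33.5,0),(-33.5,-72)): print(frame(DC,DA,(u,v)))
p=frame(DC,DA,(-90,50)); go((*p,300),DA)
# tray fit: rotated rect centre from rim points
from scipy.optimize import minimize
for n in("top","side"):
    c=dict(np.load(f"/tmp/{n}.npz")); W=cloud(c)
    m=(W[...,2]>15)&(W[...,2]<33)&(W[...,0]>290)&(W[...,0]<650)&(W[...,1]>-430)&(W[...,1]<-150); P=W[m][:,:2]
    def f(q):
        a=np.radians(q[2]); d=(P-q[:2])@np.array([[np.cos(a),-np.sin(a)],[np.sin(a),np.cos(a)]])
        g=np.maximum(abs(d[:,0])-148,abs(d[:,1])-113); return np.minimum(abs(g),12).mean()
    r=min((minimize(f,(470,y,4),method="Nelder-Mead",options=dict(initial_simplex=[(470,y,4),(480,y,4),(470,y+10,4),(470,y,8)])) for y in(-300,-290,-280)),key=lambda r:r.fun); print(n,r.x,r.fun)
c=dict(np.load("/tmp/side.npz"));W=cloud(c);
E
```

```text
[434.85534701 114.38300003]
[505.65097846  46.11164023]
[442.64269608 -29.4062805 ]
t1.3 tcp [213.5 640.3 231.3] gap 85.5 F [ 0.1 -0.2 -0.4]
 turn(tool,deg) [  0.     0.   -21.54]  shift cm before turn [33.19 47.01 -6.87]  after turn [13.61 55.91 -6.87]
top [ 472.32616418 -292.48175313    3.9111367 ] 1.5975695845320697
side [ 472.19572717 -290.1775429     3.9466458 ] 2.2991104862277254
```

Request:
arm_command(deltas=[[0,0,0,0,0,0,-7.18],[0,0,0,0,0,0,-7.18],[0,0,0,0,0,0,-7.18],[0,1.605,4.475,0.26,0,0,0],[0,1.605,4.475,0.26,0,0,0],[0,1.605,4.475,0.26,0,0,0],[0,1.605,4.475,0.26,0,0,0],[0,1.605,4.475,0.26,0,0,0],[0,1.605,4.475,0.26,0,0,0],[0,1.605,4.475,0.26,0,0,0],[0,1.605,4.475,0.26,0,0,0],[0,1.605,4.475,0.26,0,0,0],[0,1.605,4.475,0.26,0,0,0],[0,1.605,4.475,0.26,0,0,0],[0,1.605,4.475,0.26,0,0,0],[0,0,0,0,0,0,0]], newtons=60)

```text
clock: 3.3
tcp_pos: [435.3, 112.0, 200.0]
eef_rot: [1.0, 0.025, -0.0, 0.0]
wrist_force: [0.3, 0.5, -0.1]
finger_gap: -0.3
```

```bash
python3 - <<'E'
from h import *
c=bot.capture("wrist"); np.savez("/tmp/w1",**c)
im=c["frame"].copy()
for p in [(434.9,114.4),(505.7,46.1),(442.6,-29.4)]:
    u=proj(c,(*p,50)); print(u); cv2.drawMarker(im,tuple(int(round(t)) for t in u),(0,0,255),0,14)
cv2.imwrite("pics/w1.png",im); go((434.9,114.4,60),DA)
W=cloud(c); d=W[np.isfinite(W[...,2])&(abs(W[...,2]-50)<6)]; print(len(d), d.mean(0) if len(d) else 0, cv2.minAreaRect(d[:,:2].astype(np.float32)) if len(d) else 0)
E
```

```text
[251.64434026 173.79868512]
[331.01557818 101.53681083]
[400.78692602 173.31372524]
t3.4 tcp [435.2 113.2 200.2] gap -0.1 F [0.4 0.1 0.2]
 turn(tool,deg) [-0.   -0.01 -0.18]  shift cm before turn [-0.02 -0.12 14.02]  after turn [-0.02 -0.12 14.02]
39180 [476.77813204  50.31810103  50.35348244] ((460.5344543457031, 147.1582794189453), (161.74380493164062, 446.2842102050781), 6.2354631423950195)
```

View pics/w1.png

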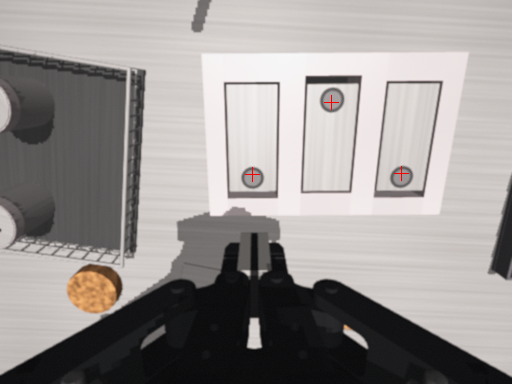

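The markers land on the dimples within about 2 mm. Pushing the first plug down.

Request:
arm_command(deltas=[[0,-0.1,-0.1,4,0,0,0],[0,-0.1,0,4,0,0,0],[0,-0.1,0,4,0,0,0],[0,0,0,2.6,0,0,0],[0,0,0,0.4,0,0,0],[0,0,0,0.3,0,0,0],[0,0,0,0.3,0,0,0],[0,0,0,0.3,0,0,0],[0,0,0,0.1,0,0,0]])

```text
clock: 4.47
tcp_pos: [432.0, 115.4, 40.3]
eef_rot: [1.0, 0.027, 0.0, -0.0]
wrist_force: [0.4, -1.0, 0.4]
finger_gap: 0.1
```

Request:
arm_command(deltas=[[0,0,0,0.2,0,0,0],[0,0,0,0.2,0,0,0]])

```text
clock: 4.72
tcp_pos: [432.5, 115.6, 37.7]
eef_rot: [1.0, 0.028, 0.001, 0.0]
wrist_force: [-12.7, -0.8, 42.6]
finger_gap: -0.1
```

Request:
arm_command(deltas=[[0,0,0,-3,0,0,0],[0,0,0,-4.5,0,0,0],[0,0,0,-4.7,0,0,0],[0,2.35,2.45,0,0,0,0],[0,2.35,2.45,0,0,0,0],[0,2.35,2.45,0,0,0,0],[0,0,0,0,0,0,0],[0,0,0,0,0,0,0]])

```text
clock: 5.72
tcp_pos: [505.8, 45.6, 157.8]
eef_rot: [1.0, 0.027, -0.0, 0.0]
wrist_force: [-0.1, 0.4, 0.6]
finger_gap: 0.1
```

```bash
cat >> h.py <<'E'
def plane(c,ctr,r=(35,15),ang=DA):
    """top plane of a plug around deck-frame centre"""
    W=cloud(c).reshape(-1,3); W=W[np.isfinite(W[:,2])]; a=np.radians(ang)
    d=(W[:,:2]-np.array(ctr))@np.array([[np.cos(a),-np.sin(a)],[np.sin(a),np.cos(a)]])
    m=(abs(d[:,0])<60)&(abs(d[:,1])<r[1])&(W[:,2]>5)&(W[:,2]<90); d=d[m];z=W[m,2]
    return d,z
E
python3 - <<'E'
from h import *
c=bot.capture("wrist"); np.savez("/tmp/w2",**c); cv2.imwrite("pics/w2.png",c["frame"]); go((507.5,46,60),DA)
d,z=plane(c,frame(DC,DA,(0,72)))
for u in range(-60,60,6):
    m=(d[:,0]>=u)&(d[:,0]<u+6)
    if m.sum(): print(u+3,m.sum(),np.round(np.median(z[m]),1))
E
```

```text
t5.8 tcp [505.7  45.9 157.9] gap -0.0 F [0.6 0.9 1.1]
 turn(tool,deg) [ 0.    0.03 -0.  ]  shift cm before turn [ 0.19 -0.    9.79]  after turn [ 0.18 -0.    9.79]
-57 536 35.0
-51 97 26.4
-45 117 30.0
-39 119 33.6
-33 131 36.8
-27 132 40.2
-21 135 43.6
-15 138 47.2
-9 159 50.7
-3 159 54.3
3 172 57.7
9 188 61.2
15 201 64.9
21 196 68.4
27 227 71.8
33 486 70.0
39 562 59.4
45 176 30.7
51 109 50.8
57 257 50.6
```

View pics/w2.png

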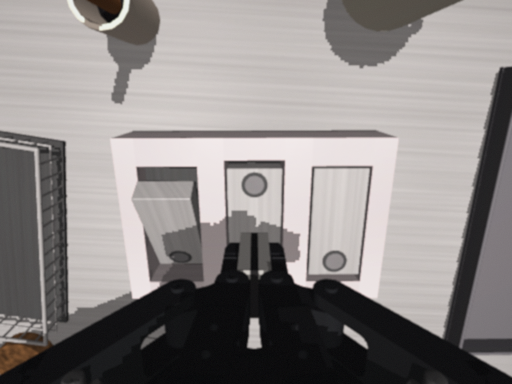

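The first plug rocked 30°: its top slopes from z = 26 to 74, and the picture shows it tipped. Same push for the other two.

Request:
arm_command(deltas=[[0,0.2,0,3,0,0,0],[0,0,0,4,0,0,0],[0,0,0,3,0,0,0],[0,0,0,0.6,0,0,0],[0,0,0,0.3,0,0,0],[0,0,0,0.3,0,0,0],[0,0,0,0.3,0,0,0],[0,0,0,0.3,0,0,0],[0,0,0,0.1,0,0,0],[0,0,0,0,0,0,0]])

```text
clock: 7.02
tcp_pos: [508.1, 45.8, 39.1]
eef_rot: [1.0, 0.027, -0.0, 0.0]
wrist_force: [0.2, 0.0, 0.9]
finger_gap: 0.2
```

Request:
arm_command(deltas=[[0,0,0,-3,0,0,0],[0,0,0,-3,0,0,0],[0,-2.37,2.4,0,0,0,0],[0,-2.37,2.4,0,0,0,0],[0,-2.37,2.4,0,0,0,0],[0,0,0,3,0,0,0],[0,0,0,1.6,0,0,0],[0,0,0,0.3,0,0,0],[0,0,0,0.3,0,0,0],[0,0,0,0.3,0,0,0],[0,0,0,0.3,0,0,0],[0,0,0,0.1,0,0,0],[0,0,0,0.1,0,0,0],[0,0,0,0,0,0,0]])

```text
clock: 8.78
tcp_pos: [441.3, -29.8, 39.3]
eef_rot: [1.0, 0.027, 0.0, -0.0]
wrist_force: [-0.6, 0.3, 4.5]
finger_gap: -0.0
```

Request:
arm_command(deltas=[[0,0,0,-4,0,0,0],[6.5,0,0,-4,0,0,0],[6.5,-0.5,-2.5,-5,0,0,0],[6.5,-0.5,-2.5,-2,0,0,0],[6.5,-0.5,-2.5,0,0,0,0],[6.5,0,0,0,0,0,0],[6.5,0,0,0,0,0,0]])

```text
clock: 9.65
tcp_pos: [421.9, 44.1, 188.9]
eef_rot: [1.0, 0.027, -0.0, 0.0]
wrist_force: [0.4, 0.4, 0.1]
finger_gap: 64.9
```

```bash
python3 - <<'E'
from h import *
c=bot.capture("wrist"); np.savez("/tmp/w3",**c); cv2.imwrite("pics/w3.png",c["frame"])
for v in(72,0,-72):
    d,z=plane(c,frame(DC,DA,(0,v)))
    if v==0:d=-d
    m=(d[:,0]>-30)&(d[:,0]<25)&(z>30); k=np.polyfit(d[m,0],z[m],1); r=abs(np.polyval(k,d[:,0])-z)<2; r&=z>52
    W=d[r]; print(v,len(W),"slope",np.degrees(np.arctan(k[0])),"z0",k[1],"end u",np.percentile(d[r,0],99),"topz",np.percentile(z[r],99))
    # width
    d2,z2=plane(c,frame(DC,DA,(0,v)),r=(0,34))
    if v==0:d2=-d2
    q=d2[(abs(np.polyval(k,d2[:,0])-z2)<2)&(z2>60)]; print("  v range",np.percentile(q[:,1],[1,99]),np.median(q[:,1]))
    s=1 if v else -1; th=30; e=(s*31.5)
    # grip point: on top surface 12 mm from end, 13 mm deep along normal
    ue=np.percentile(d[r,0],99.5); ze=k[0]*ue+k[1]
    g=np.array([ue-12*np.cos(.5236)+13*.5, ze-6-13*.866]); print("  grip local",g)
    p=frame(DC,DA,(s*g[0],v)); go((*p,g[1]),DA,30*s)
E
```

```text
72 1713 slope 30.34364789368171 z0 56.00416487975959 end u 31.796919178891205 topz 74.30185537130431
  v range [-22.95393417  21.98394142] -0.5939361949091155
  grip local [28.62822711 57.78287361]
t9.7 tcp [421.9  43.8 188.8] gap 64.9 F [-0.1 -0.2  0.2]
 turn(tool,deg) [2.000e-02 3.004e+01 1.000e-02]  shift cm before turn [ 7.89 -6.98 13.1 ]  after turn [ 0.28 -6.97 15.29]
0 1700 slope 30.537318892243768 z0 55.448963215183134 end u 32.85082232537599 topz 74.59410767690655
  v range [-22.14150638  22.81171062] -0.018120399730752593
  grip local [29.08811502 57.64685682]
t9.7 tcp [421.9  43.8 188.8] gap 64.9 F [-0.1 -0.2  0.2]
 turn(tool,deg) [ 2.000e-02 -2.996e+01 -0.000e+00]  shift cm before turn [ 2.12  0.22 13.12]  after turn [ 8.39  0.23 10.3 ]
-72 1691 slope 30.484443181775752 z0 55.69886071091052 end u 32.56118238959578 topz 74.53650900792611
  v range [-22.281097    22.58762911] 0.1314497924069791
  grip local [28.69167789 57.62237409]
t9.7 tcp [421.9  43.8 188.8] gap 64.9 F [-0.1 -0.2  0.2]
 turn(tool,deg) [2.000e-02 3.004e+01 1.000e-02]  shift cm before turn [ 7.9   7.42 13.12]  after turn [ 0.27  7.43 15.31]
```

All three are rocked about 30°, with the raised ends at z ≈ 74. Gripping the plug at +y first, with the tool tilted 30°.

Request:
arm_command(deltas=[[6,0,0,0,0,10,0],[6,0,0,0,0,10,0],[6,0,0,0,0,10,0],[6,0.1,-3.5,0,0,0,0],[6,0.15,-3.5,0,0,0,0],[6,0,0,4,0,0,0],[6,0,0,4,0,0,0],[6,0,0,4,0,0,0],[6,0,0,2.5,0,0,0],[6,0,0,0.8,0,0,0],[6,0,0,0,0,0,0]], newtons=80)

```text
clock: 11.08
tcp_pos: [527.2, 117.7, 124.7]
eef_rot: [0.98, 0.028, 0.197, -0.013]
wrist_force: [0.4, -0.4, 0.3]
finger_gap: 60.3
```

Request:
arm_command(deltas=[[4,0,0,0,0,0,0],[4,0,0,0,0,0,0],[4,0,0,0,0,0,0],[4,0,0,0,0,0,0]])

```text
clock: 11.58
tcp_pos: [527.2, 118.9, 125.5]
eef_rot: [0.98, 0.029, 0.198, -0.014]
wrist_force: [-0.5, 0.6, -0.4]
finger_gap: 40.3
```

```bash
cat >> h.py <<'E'
G={v:(*frame(DC,DA,((28.9 if v else -28.9),v)),57.7) for v in(72,0,-72)}
E
python3 -c "
from h import *
go(G[72],DA,30)"
```

```text
t11.6 tcp [527.2 118.9 125.5] gap 40.3 F [-0.5  0.6 -0.4]
 turn(tool,deg) [-1.    7.16  0.01]  shift cm before turn [-5.4   0.04  5.08]  after turn [-5.99 -0.05  4.37]
```

Request:
arm_command(deltas=[[6,0,0,0,-0.5,3.6,0],[6,0,0,0,-0.5,3.6,0],[6,-3,0,0,0,0,0],[6,-3,0,0,0,0,0],[6,0,0,0,0,0,0]])

```text
clock: 12.2
tcp_pos: [503.9, 122.5, 156.4]
eef_rot: [0.977, 0.027, 0.211, -0.008]
wrist_force: [1.1, 1.1, 0.1]
finger_gap: 60.0
```

```bash
python3 -c "
from h import *
go(G[72],DA,30)"
```

```text
t12.2 tcp [503.9 122.5 156.4] gap 60.0 F [1.1 1.1 0.1]
 turn(tool,deg) [-0.28  5.65  0.03]  shift cm before turn [-4.71  0.48  8.7 ]  after turn [-5.54  0.44  8.2 ]
```

```bash
python3 -c "
from h import *
s=bot.sense();print(np.round(s['qpos'],3))"
```

```text
[ 0.694 -0.057 -1.016  0.77  -0.355  0.238]
```

Joint 3 is at its limit, so leaning the tool toward the base isn't reachable here. I'll go back to vertical, grip with a vertical tool, and level the plug over the tray.

```bash
cat >> h.py <<'E'
G={72:(*frame(DC,DA,(26,72)),53),-72:(*frame(DC,DA,(26,-72)),53),0:(*frame(DC,DA,(-28.9,0)),57.7)}
E
python3 -c "
from h import *
p=np.array(G[72]);p[2]=160;go(p,DA,0)"
```

```text
t12.2 tcp [503.9 122.5 156.4] gap 60.0 F [1.1 1.1 0.1]
 turn(tool,deg) [ -0.26 -24.35   0.11]  shift cm before turn [-0.75  0.44 -0.74]  after turn [-0.99  0.44 -0.36]
```

Request:
arm_command(deltas=[[6,0,0,0,0,-6,0],[6,0,0,0,0,-6,0],[6,0,0,0,0,-6,0],[6,0,0,0,0,-6.3,0],[6,-0.9,0.4,0,0,0,0],[6,0,0,0,0,0,0],[6,0,0,0,0,0,0]])

```text
clock: 13.08
tcp_pos: [500.3, 112.0, 157.9]
eef_rot: [1.0, 0.025, 0.018, 0.002]
wrist_force: [0.6, 1.1, 0.3]
finger_gap: 59.9
```

```bash
python3 -c "
from h import *
go(G[72],DA,0);print(np.round(bot.sense()['qpos'],3))"
```

```text
t13.1 tcp [500.3 112.  157.9] gap 59.9 F [0.6 1.1 0.3]
 turn(tool,deg) [ 0.29 -2.07 -0.28]  shift cm before turn [-0.95 -0.64 10.46]  after turn [-0.57 -0.59 10.49]
[ 0.622  0.134 -0.484  0.03  -0.925  0.98 ]
```

Request:
arm_command(deltas=[[6,0,0,0,0.3,-2.1,-0.3],[6,-0.57,-0.59,0,0,0,0],[6,0,0,3.5,0,0,0],[6,0,0,3.5,0,0,0],[6,0,0,2.5,0,0,0],[6,0,0,0.9,0,0,0],[6,0,0,0,0,0,0],[4,0,0,0,0,0,0],[4,0,0,0,0,0,0],[4,0,0,0,0,0,0],[4,0,0,0,0,0,0]], newtons=80)

```text
clock: 14.45
tcp_pos: [495.1, 118.7, 54.8]
eef_rot: [1.0, 0.027, 0.0, -0.001]
wrist_force: [-0.3, 1.1, 6.7]
finger_gap: 43.7
```

Request:
arm_command(deltas=[[4,0,0,-1,0,0,0],[4,0,0,-2,0,0,0],[4,0,0,-3,0,0,0],[4,0,0,-4,0,0,0],[4,0,0,-2,0,0,0],[4,0,0,0,0,0,0]])

```text
clock: 15.2
tcp_pos: [495.2, 118.5, 175.6]
eef_rot: [1.0, 0.027, 0.001, -0.001]
wrist_force: [0.2, -0.4, -2.8]
finger_gap: 43.6
```

```bash
cat >> h.py <<'E'
TC=np.array([472.3,-291.5]); TA=3.9
E
python3 - <<'E'
from h import *
c=bot.capture("wrist"); cv2.imwrite("pics/w4.png",c["frame"])
p=frame(TC,TA,(90,-60)); print(p)
go((*p,174),TA-90,0)
E
```

```text
[ 566.17250254 -345.23968057]
t15.2 tcp [494.4 118.2 174.1] gap 43.7 F [-0.5 -1.1 -3.3]
 turn(tool,deg) [-4.000e-02  1.100e-01  8.919e+01]  shift cm before turn [ 4.67 46.66 -0.07]  after turn [ 4.672e+01 -4.010e+00  1.000e-02]
```

View pics/w4.png

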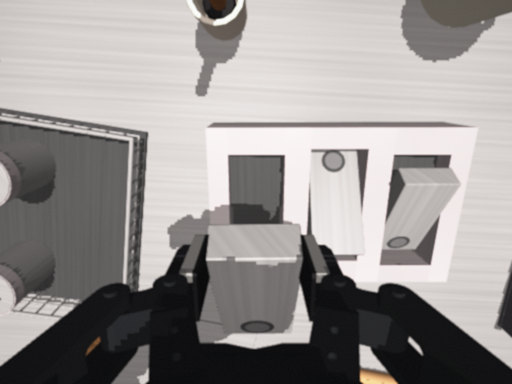

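The plug is held across its width (gap 43.7 mm, about 2.5 N of weight) and pocket A at about (255,185) is empty. Next, over the tray.

Request:
arm_command(deltas=[[4,0.435,3.857,0,0,0,0],[4,0.435,3.857,0,0,0,0],[4,0.435,3.857,0,0,0,0],[4,0.435,3.857,0,0,0,0],[4,0.435,3.857,0,0,0,0],[4,0.435,3.857,0,0,0,0],[4,0.435,3.857,0,0,0,0],[4,0.435,3.857,0,0,0,0],[4,0.435,3.857,0,0,0,0],[4,0.435,3.857,0,0,0,0],[4,0,0,0,0,0,8.92],[4,0,0,0,0,0,8.92],[4,0,0,0,0,0,8.92],[4,0,0,0,0,0,8.92],[4,0,0,0,0,0,8.92],[4,0,0,0,0,0,8.92],[4,0,0,0,0,0,8.92],[4,0,0,0,0,0,8.92],[4,0,0,0,0,0,8.92],[4,0,0,0,0,0,8.92]])

```text
clock: 17.75
tcp_pos: [557.9, -264.3, 171.3]
eef_rot: [0.729, -0.685, -0.002, 0.001]
wrist_force: [-0.8, -0.0, -1.8]
finger_gap: 44.0
```

Request:
arm_command(deltas=[[4,0,0,0,0,-6,0],[4,0,0,0,0,-6,0],[4,0,0,0,0,-6,0],[4,0,0,0,0,-6,0],[4,0,0,0,0,-6.3,0],[4,0,0,0,0,0,0],[4,0,0,0,0,0,0]])

```text
clock: 18.62
tcp_pos: [558.6, -264.6, 172.1]
eef_rot: [0.705, -0.659, -0.192, -0.177]
wrist_force: [0.1, -0.0, -1.3]
finger_gap: 43.6
```

```bash
python3 - <<'E'
from h import *
p=frame(TC,TA,(88,21)); go((*p,12),TA-90,-30); print(np.round(bot.sense()['qpos'],3))
c=bot.capture("wrist"); cv2.imwrite("pics/w5.png",c["frame"]); c=bot.capture("side"); cv2.imwrite("pics/s5.png",c["frame"][80:280,180:400])
E
```

```text
t18.6 tcp [ 558.6 -264.6  172.1] gap 43.6 F [ 0.1 -0.  -1.3]
 turn(tool,deg) [ 0.15  0.33 -0.12]  shift cm before turn [ 8.08 -0.07 13.82]  after turn [ 8.000e+00 -1.000e-02  1.386e+01]
[-0.431  0.516  0.192 -0.458 -1.528  0.584]
```

```bash
cat >> h.py <<'E'
def level(c,ctr,lo,hi,half=(14,55)):
    W=cloud(c).reshape(-1,3); m=(abs(W[:,0]-ctr[0])<half[0])&(abs(W[:,1]-ctr[1])<half[1])&(W[:,2]>lo)&(W[:,2]<hi); P=W[m]
    for y in np.arange(P[:,1].min(),P[:,1].max(),8):
        q=P[(P[:,1]>=y)&(P[:,1]<y+8)]
        if len(q): print(" y%.0f n%d z%.1f"%(y+4,len(q),np.median(q[:,2])),end=";")
    print()
E
python3 - <<'E'
from h import *
for n in("top","side"): level(bot.capture(n),(560,-215),140,230,(14,60))
level(bot.capture("wrist"),(560,-215),140,230,(14,60))
E
```

```text
y-236 n13 z187.7; y-228 n21 z186.5; y-220 n25 z188.5; y-212 n22 z186.4; y-204 n21 z185.9; y-196 n25 z186.7; y-188 n20 z188.2; y-180 n28 z186.8; y-172 n5 z178.6;
 y-270 n12 z183.1; y-262 n11 z183.5; y-254 n11 z183.8; y-246 n11 z185.4; y-238 n11 z184.0; y-230 n12 z184.8; y-222 n9 z186.0; y-214 n15 z185.8; y-206 n12 z184.4; y-198 n12 z186.9; y-190 n12 z186.1; y-182 n20 z182.7; y-174 n33 z177.7; y-166 n1 z189.7;
 y-271 n788 z187.2; y-263 n464 z187.4; y-255 n415 z187.5; y-247 n379 z187.5; y-239 n327 z187.6; y-231 n293 z187.6; y-223 n282 z187.7; y-215 n245 z187.8; y-207 n231 z187.8; y-199 n213 z188.0; y-191 n190 z188.1; y-183 n153 z188.1; y-175 n46 z187.8;
```

Level and held, with its top at z = 187.5. I'll shift 12 mm in -y for clearance from the wall, then lower.

Request:
arm_command(deltas=[[4,1.04,0,-0.6,0,0,0],[4,1.8,0,3.12,0,0,0],[4,1.8,0,3.12,0,0,0],[4,1.8,0,3.12,0,0,0],[4,1.4,0,2.43,0,0,0],[4,0.6,0,1.04,0,0,0],[4,0.4,0,0.69,0,0,0],[4,0.25,0,0.43,0,0,0],[4,0,0,0,0,0,0],[4,0,0,0,0,0,0]])

```text
clock: 20.12
tcp_pos: [559.9, -275.8, 13.3]
eef_rot: [0.705, -0.659, -0.191, -0.178]
wrist_force: [1.1, -0.0, -1.8]
finger_gap: 43.7
```

Request:
arm_command(deltas=[[4,0.15,0,0.26,0,0,0],[4,0,0,0,0,0,0],[5.6,0,0,0,0,0,0],[6,0,0,0,0,0,0],[6,0,0,0,0,0,0],[6,-1,0,-1.74,0,0,0],[6,-1.8,0,-3.12,0,0,0],[6,-1.8,0,-3.12,0,0,0],[6,-1.8,0,-3.12,0,0,0],[6,0,0,0,0,5,0],[6,0,0,0,0,5,0],[6,0,0,0,0,5,0],[6,0,0,0,0,5,0],[6,0,0,0,0,5,0],[6,0,0,0,0,5,0],[6,0,0,0,0,0,0]])

```text
clock: 22.12
tcp_pos: [559.6, -275.0, 139.2]
eef_rot: [0.732, -0.682, -0.002, -0.002]
wrist_force: [0.1, -0.1, 0.5]
finger_gap: 60.1
```

```bash
python3 - <<'E'
from h import *
c=bot.capture("wrist"); cv2.imwrite("pics/w6.png",c["frame"]); level(c,(560,-225),10,60,(14,65))
p=np.array(G[-72]);p[2]=150;go(p,DA,0); print(np.round(p,1),np.round(bot.sense()['qpos'],3))
E
```

```text
y-286 n378 z24.3; y-278 n290 z24.7; y-270 n287 z24.6; y-262 n274 z24.7; y-254 n276 z24.7; y-246 n256 z24.8; y-238 n267 z24.8; y-230 n244 z24.8; y-222 n242 z24.7; y-214 n241 z24.8; y-206 n240 z25.1; y-198 n219 z25.1; y-190 n134 z24.7; y-182 n12 z14.1; y-174 n346 z21.1;
t22.2 tcp [ 559.9 -275.5  139. ] gap 60.2 F [-1.   0.   0.1]
 turn(tool,deg) [ -0.28   0.3  -89.09]  shift cm before turn [-25.28   4.02  -0.93]  after turn [ -4.42 -25.21  -1.1 ]
[502.1 -26.2 150. ] [-0.149  0.349 -0.222 -0.007 -1.001  0.223]
```

View pics/w6.png

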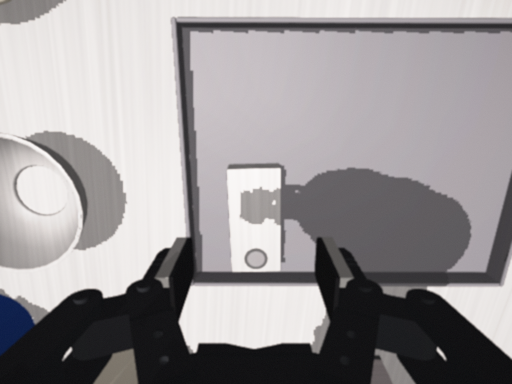

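Plug A lies flat in the tray, top at z = 24.7. Next the -y plug (C).

Request:
arm_command(deltas=[[6,0,0,0,0,0,-8.9],[6,0,0,0,0,0,-8.9],[6,0,0,0,0,0,-8.9],[6,0,0,0,0,0,-8.9],[6,0,0,0,0,0,-8.9],[6,0,0,0,0,0,-8.9],[6,0,0,0,0,0,-8.9],[6,0,0,0,0,0,-8.9],[6,0,0,0,0,0,-8.9],[6,0,0,0,0,0,-8.9],[6,-0.74,-4.2,0,0,0,0],[6,-0.74,-4.2,0,0,0,0],[6,-0.74,-4.2,0,0,0,0],[6,-0.74,-4.2,0,0,0,0],[6,-0.74,-4.2,0,0,0,0],[6,-0.74,-4.2,0,0,0,0],[6,0,0,0,0,0,0],[6,0,0,0,0,0,0]])

```text
clock: 24.42
tcp_pos: [503.1, -27.2, 139.7]
eef_rot: [1.0, 0.025, -0.001, -0.003]
wrist_force: [0.9, 0.1, 0.8]
finger_gap: 60.0
```

```bash
python3 - <<'E'
from h import *
go(G[-72],DA,0)
c=bot.capture("wrist"); cv2.imwrite("pics/w7.png",c["frame"])
d,z=plane(c,frame(DC,DA,(0,-72)),r=(0,34)); m=(z>58)&(z<76)&(abs(d[:,0])<34); q=d[m]
for u in range(0,34,6):
    k=q[(q[:,0]>=u)&(q[:,0]<u+6)]
    if len(k): print(u,len(k),np.percentile(k[:,1],[2,98]))
E
```

```text
t24.4 tcp [503.1 -27.2 139.7] gap 60.0 F [0.9 0.1 0.8]
 turn(tool,deg) [-0.39  0.06 -0.2 ]  shift cm before turn [-0.09 -0.05  8.67]  after turn [-0.1  -0.1   8.67]
0 128 [-22.10585831  21.38313421]
6 322 [-21.98448088  21.74435251]
12 338 [-22.26560274  21.34799841]
18 376 [-22.29415124  21.59705522]
24 387 [-22.1136259  21.5731461]
30 430 [-21.83511007  21.34308514]
```

Request:
arm_command(deltas=[[6,-0.1,-0.05,3,-0.4,0,-0.2],[6,0,0,3,0,0,0],[6,0,0,2,0,0,0],[6,0,0,0.6,0,0,0],[6,0,0,0,0,0,0],[4,0,0,0,0,0,0],[4,0,0,0,0,0,0],[4,0,0,0,0,0,0],[4,0,0,0,0,0,0],[4,0,0,-1,0,0,0],[4,0,0,-2,0,0,0],[4,0,0,-3,0,0,0],[4,0,0,-4,0,0,0],[4,0,0,0,0,0,0]])

```text
clock: 26.22
tcp_pos: [503.4, -25.6, 156.4]
eef_rot: [1.0, 0.027, 0.002, -0.0]
wrist_force: [-0.1, 0.5, -2.4]
finger_gap: 43.9
```

```bash
python3 - <<'E'
from h import *
p=frame(TC,TA,(-88,9));print(p); go((*p,154),TA-90,0)
E
```

```text
[ 383.89164585 -288.50618707]
t26.2 tcp [503.4 -25.6 156.4] gap 43.9 F [-0.1  0.5 -2.4]
 turn(tool,deg) [-0.23 -0.18 89.23]  shift cm before turn [-13.37  25.6    0.16]  after turn [25.42 13.71  0.24]
```

Request:
arm_command(deltas=[[4,-1.67,3.2,0,0,0,0],[4,-1.67,3.2,0,0,0,0],[4,-1.67,3.2,0,0,0,0],[4,-1.67,3.2,0,0,0,0],[4,-1.67,3.2,0,0,0,0],[4,-1.67,3.2,0,0,0,0],[4,-1.67,3.2,0,0,0,0],[4,-1.67,3.2,0,0,0,0],[4,0,0,0,0,0,8.92],[4,0,0,0,0,0,8.92],[4,0,0,0,0,0,8.92],[4,0,0,0,0,0,8.92],[4,0,0,0,0,0,8.92],[4,0,0,0,0,0,8.92],[4,0,0,0,0,0,8.92],[4,0,0,0,0,0,8.92],[4,0,0,0,0,0,8.92],[4,0,0,0,0,0,8.92]])

```text
clock: 28.48
tcp_pos: [381.3, -288.6, 152.6]
eef_rot: [0.729, -0.685, -0.001, 0.001]
wrist_force: [0.7, -0.0, -3.2]
finger_gap: 44.1
```

Request:
arm_command(deltas=[[4,0,0,0,0,-6,0],[4,0,0,0,0,-6,0],[4,0,0,0,0,-6,0],[4,0,0,0,0,-6,0],[4,0,0,0,0,-6,0],[4,0,0,0,0,0,0],[4,0,0,0,0,0,0]])

```text
clock: 29.35
tcp_pos: [381.8, -289.0, 152.9]
eef_rot: [0.706, -0.66, -0.189, -0.175]
wrist_force: [-0.4, -0.8, -2.1]
finger_gap: 43.7
```

```bash
python3 - <<'E'
from h import *
p=frame(TC,TA,(-88,9)); go((*p,11),TA-90,-30)
level(bot.capture("wrist"),(386,-250),130,220,(14,70))
E
```

```text
t29.4 tcp [ 381.8 -289.   152.9] gap 43.7 F [-0.4 -0.8 -2.1]
 turn(tool,deg) [ 0.11 -0.09 -0.08]  shift cm before turn [ 7.05 -0.25 12.32]  after turn [ 7.07 -0.21 12.31]
 y-302 n2544 z160.4; y-294 n486 z167.5; y-286 n430 z167.4; y-278 n395 z167.3; y-270 n346 z167.2; y-262 n307 z167.1; y-254 n280 z167.0; y-246 n255 z166.9; y-238 n234 z166.8; y-230 n220 z166.7; y-222 n200 z166.8; y-214 n169 z166.7; y-206 n95 z166.4;
```

Request:
arm_command(deltas=[[4,1.8,-0.2,3.12,0,0,0],[4,1.8,0,3.12,0,0,0],[4,1.8,0,3.12,0,0,0],[4,0.9,0,1.56,0,0,0],[4,0.4,0,0.69,0,0,0],[4,0.3,0,0.52,0,0,0],[4,0.1,0,0.17,0,0,0],[4,0,0,0,0,0,0],[4,0,0,0,0,0,0]])

```text
clock: 30.52
tcp_pos: [384.1, -289.4, 12.0]
eef_rot: [0.706, -0.66, -0.189, -0.176]
wrist_force: [0.2, 0.0, -1.8]
finger_gap: 43.7
```

Request:
arm_command(deltas=[[4,0.05,0,0.09,0,0,0],[5.6,0,0,0,0,0,0],[6,0,0,0,0,0,0],[6,0,0,0,0,0,0],[6,-1,0,-1.74,0,0,0],[6,-1.8,0,-3.12,0,0,0],[6,-1.8,0,-3.12,0,0,0],[6,-1.8,0,-3.12,0,0,0],[6,0,0,0,0,5,0],[6,0,0,0,0,5,0],[6,0,0,0,0,5,0],[6,0,0,0,0,5,0],[6,0,0,0,0,5,0],[6,0,0,0,0,5,0],[6,0,0,0,0,0,0]])

```text
clock: 32.4
tcp_pos: [383.6, -288.0, 140.1]
eef_rot: [0.732, -0.682, 0.001, 0.001]
wrist_force: [0.1, 0.9, -0.5]
finger_gap: 59.9
```

```bash
python3 - <<'E'
from h import *
c=bot.capture("wrist"); level(c,(386,-250),10,60,(14,70))
p=np.array(G[0]);p[2]=160;go(p,DA,0);print(p)
E
```

```text
y-302 n374 z24.2; y-294 n295 z24.6; y-286 n285 z24.7; y-278 n279 z24.6; y-270 n273 z24.8; y-262 n269 z24.7; y-254 n256 z24.8; y-246 n256 z24.7; y-238 n240 z24.7; y-230 n244 z24.8; y-222 n235 z25.1; y-214 n222 z25.0; y-206 n131 z24.8; y-190 n343 z20.6; y-182 n3 z25.6;
t32.5 tcp [ 384.1 -288.4  140. ] gap 60.0 F [1.  0.3 0.1]
 turn(tool,deg) [ 3.000e-02 -2.000e-02 -8.908e+01]  shift cm before turn [-32.61  -8.23  -2.02]  after turn [  7.71 -32.74  -2.  ]
[443.34229023  42.7371223  160.        ]
```

Request:
arm_command(deltas=[[6,0,0,0,0,0,-8.9],[6,0,0,0,0,0,-8.9],[6,0,0,0,0,0,-8.9],[6,0,0,0,0,0,-8.9],[6,0,0,0,0,0,-8.9],[6,0,0,0,0,0,-8.9],[6,0,0,0,0,0,-8.9],[6,0,0,0,0,0,-8.9],[6,0,0,0,0,0,-8.9],[6,0,0,0,0,0,-8.9],[6,0.96,-4.09,-0.25,0,0,0],[6,0.96,-4.09,-0.25,0,0,0],[6,0.96,-4.09,-0.25,0,0,0],[6,0.96,-4.09,-0.25,0,0,0],[6,0.96,-4.09,-0.25,0,0,0],[6,0.96,-4.09,-0.25,0,0,0],[6,0.96,-4.09,-0.25,0,0,0],[6,0.96,-4.09,-0.25,0,0,0]])

```text
clock: 34.7
tcp_pos: [444.8, 43.0, 159.1]
eef_rot: [1.0, 0.025, -0.001, -0.0]
wrist_force: [0.9, 0.3, 0.6]
finger_gap: 59.8
```

Request:
arm_command(deltas=[[6,0,0,0,0,-6,0],[6,0,0,0,0,-6,0],[6,0,0,0,0,-6,0],[6,0,0,0,0,-6,0],[6,0,0,0,0,-6,0],[6,0,0,0,0,0,0],[6,0,0,0,0,0,0]])

```text
clock: 35.58
tcp_pos: [444.5, 41.4, 158.2]
eef_rot: [0.966, 0.024, -0.259, 0.006]
wrist_force: [-0.6, -0.5, 0.2]
finger_gap: 59.7
```

```bash
python3 - <<'E'
from h import *
go(G[0],DA,-30);print(bot.sense()['qpos'])
E
```

```text
t35.6 tcp [444.5  41.4 158.2] gap 59.7 F [-0.6 -0.5  0.2]
 turn(tool,deg) [-0.13  0.05 -0.21]  shift cm before turn [ 4.94 -0.14  8.75]  after turn [ 4.93 -0.14  8.76]
[ 0.38350303  0.39033445 -0.17194001 -0.16519209 -1.50960489  1.28952421]
```

Request:
arm_command(deltas=[[6,2.5,-0.14,0,0,0,-0.2],[6,2.43,0,0,0,0,0],[6,0,0,3,0,0,0],[6,0,0,3,0,0,0],[6,0,0,2,0,0,0],[6,0,0,0.7,0,0,0],[6,0,0,0,0,0,0],[4,0,0,0,0,0,0],[4,0,0,0,0,0,0],[4,0,0,0,0,0,0],[4,0,0,0,0,0,0],[4,-0.5,0,-0.87,0,0,0],[4,-1,0,-1.73,0,0,0],[4,-1.5,0,-2.6,0,0,0],[4,-2,0,-3.46,0,0,0],[4,0,0,0,0,0,0]])

```text
clock: 37.58
tcp_pos: [444.9, 43.1, 161.1]
eef_rot: [0.966, 0.026, -0.257, 0.006]
wrist_force: [-0.9, -0.1, -2.6]
finger_gap: 43.0
```

Request:
arm_command(deltas=[[4,0,0,0,0,6,0],[4,0,0,0,0,6,0],[4,0,0,0,0,6,0],[4,0,0,0,0,6,0],[4,0,0,0,0,6,0],[4,0,0,0,0,0,0],[4,0,0,0,0,0,0]])

```text
clock: 38.45
tcp_pos: [443.1, 42.9, 158.2]
eef_rot: [1.0, 0.027, -0.001, -0.0]
wrist_force: [0.1, -0.9, -2.0]
finger_gap: 43.2
```

```bash
python3 - <<'E'
from h import *
p=frame(TC,TA,(0,84));print(p)
go((*p,158),TA-90,0);print(bot.sense()['qpos'])
c=bot.capture("wrist"); cv2.imwrite("pics/w8.png",c["frame"])
E
```

```text
[ 466.58671558 -207.69452058]
t38.5 tcp [443.1  42.9 158.2] gap 43.2 F [ 0.1 -0.9 -2. ]
 turn(tool,deg) [8.00e-02 1.50e-01 8.92e+01]  shift cm before turn [ 0.99 25.15  0.  ]  after turn [ 2.516e+01 -6.300e-01  2.000e-02]
[ 0.54020556  0.04118887 -0.57513729 -0.00233492 -0.95633252  1.08606641]
```

View pics/w8.png

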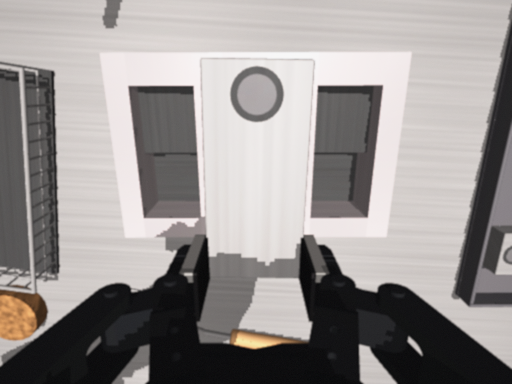

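Plug B is held level, with both other pockets empty. Over to the tray's middle slot.

Request:
arm_command(deltas=[[4,0.14,3.6,0,0,0,0],[4,0.14,3.6,0,0,0,0],[4,0.14,3.6,0,0,0,0],[4,0.14,3.6,0,0,0,0],[4,0.14,3.6,0,0,0,0],[4,0.14,3.6,0,0,0,0],[4,0.14,3.6,0,0,0,0],[4,0,0,0,0,0,8.92],[4,0,0,0,0,0,8.92],[4,0,0,0,0,0,8.92],[4,0,0,0,0,0,8.92],[4,0,0,0,0,0,8.92],[4,0,0,0,0,0,8.92],[4,0,0,0,0,0,8.92],[4,0,0,0,0,0,8.92],[4,0,0,0,0,0,8.92],[4,0,0,0,0,0,8.92],[4,0,0,0,0,0,0]])

```text
clock: 40.75
tcp_pos: [467.0, -208.5, 157.3]
eef_rot: [0.731, -0.683, -0.002, 0.001]
wrist_force: [1.0, 0.1, -2.4]
finger_gap: 43.5
```

```bash
python3 - <<'E'
from h import *
p=frame(TC,TA,(0,84));go((*p,12),TA-90,0)
c=bot.capture("wrist"); level(c,(466,-240),120,220,(14,90)); cv2.imwrite("pics/w9.png",c["frame"])
E
```

```text
t40.8 tcp [ 467.  -208.5  157.3] gap 43.5 F [ 1.   0.1 -2.4]
 turn(tool,deg) [0.18 0.08 0.01]  shift cm before turn [-6.000e-02 -1.000e-02  1.453e+01]  after turn [-0.08  0.04 14.53]
 y-295 n1335 z166.5; y-287 n1426 z166.9; y-279 n1343 z166.9; y-271 n1274 z166.8; y-263 n1207 z166.8; y-255 n1150 z166.9; y-247 n1087 z167.0; y-239 n1040 z167.1; y-231 n1003 z167.2; y-223 n929 z167.3; y-215 n893 z167.4; y-207 n869 z167.5; y-199 n452 z167.5;
```

Request:
arm_command(deltas=[[4,0,0,4,0,0,0],[4,0,0,4,0,0,0],[4,0,0,4,0,0,0],[4,0,0,1.2,0,0,0],[4,0,0,0.6,0,0,0],[4,0,0,0.4,0,0,0],[4,0,0,0,0,0,0],[5.5,0,0,0,0,0,0],[6,0,0,0,0,0,0],[6,0,0,0,0,0,0],[6,0,0,-2,0,0,0],[6,0,0,-4,0,0,0],[6,0,0,-5,0,0,0],[6,0,0,-5,0,0,0],[7.5,0,0,0,0,0,0],[7.5,0,0,0,0,0,0]])

```text
clock: 42.8
tcp_pos: [466.3, -208.1, 175.9]
eef_rot: [0.731, -0.683, -0.001, -0.0]
wrist_force: [-0.7, 0.3, -0.3]
finger_gap: 75.0
```

```bash
cat >> h.py <<'E'
from scipy.cluster.hierarchy import fclusterdata
def tins(c,box=(300,560,200,430),zr=(60,76)):
    W=cloud(c).reshape(-1,3); m=(W[:,0]>box[0])&(W[:,0]<box[1])&(W[:,1]>box[2])&(W[:,1]<box[3])&(W[:,2]>zr[0])&(W[:,2]<zr[1]); P=W[m]
    if len(P)>3000:P=P[::len(P)//3000+1]
    l=fclusterdata(P[:,:2],12,'distance')
    for i in set(l):
        q=P[l==i]
        if len(q)>60: print("  tin n%d"%len(q),np.round((np.percentile(q,1,0)+np.percentile(q,99,0))/2,1),np.round(np.ptp(q,0)))
E
python3 - <<'E'
from h import *
c=bot.capture("top"); tins(c); level(c,(466,-250),10,60,(14,70)); cv2.imwrite("pics/t9.png",cv2.resize(c["frame"][100:290,110:430],(800,475),interpolation=cv2.INTER_CUBIC))
c=bot.capture("side"); tins(c)
go((430,300,200),0)
E
```

```text
tin n193 [378.3 361.7  67.9] [49. 48. 16.]
  tin n189 [453.8 363.   68.4] [50. 49. 15.]
 y-292 n1 z23.0; y-228 n2 z18.9; y-220 n9 z24.1; y-212 n13 z23.2; y-204 n17 z26.6; y-196 n6 z22.7; y-180 n4 z25.1;
  tin n272 [377.3 364.9  67. ] [50. 52. 15.]
  tin n268 [452.5 365.7  66.4] [49. 51. 14.]
t42.9 tcp [ 465.8 -208.1  174.8] gap 75.1 F [ 0.3  0.2 -0.4]
 turn(tool,deg) [  0.1    0.21 -86.12]  shift cm before turn [-50.94   0.15  -2.45]  after turn [ -3.58 -50.81  -2.52]
```

View pics/t9.png

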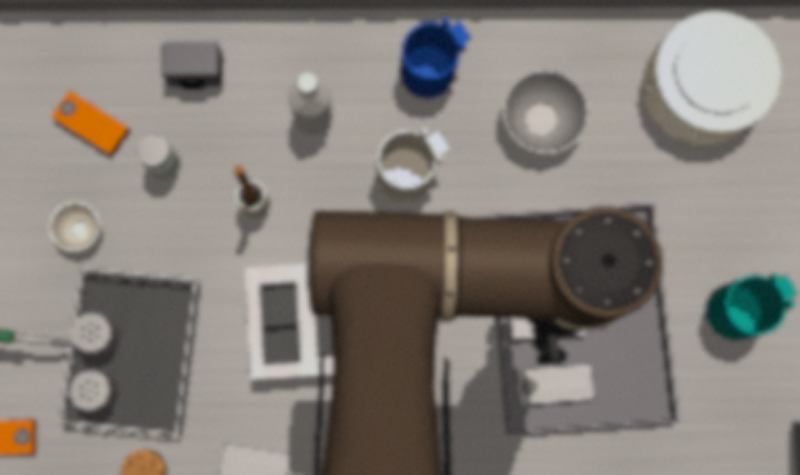

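The second tin was knocked from (490,348) to (453,364). All plugs are in the tray, though the arm partly hides them. Next the tin at (378,363), gripped diagonally.

Request:
arm_command(deltas=[[7.5,0,0,0,0,0,8.15],[7.5,0,0,0,0,0,8.15],[7.5,0,0,0,0,0,8.15],[7.5,0,0,0,0,0,8.15],[7.5,0,0,0,0,0,8.15],[7.5,0,0,0,0,0,8.15],[7.5,-2.63,3.585,0,0,0,0],[7.5,-2.63,3.585,0,0,0,0],[7.5,-2.63,3.585,0,0,0,0],[7.5,-2.63,3.585,0,0,0,0],[7.5,-2.63,3.585,0,0,0,0],[7.5,-2.63,3.585,0,0,0,0],[7.5,-2.63,3.585,0,0,0,0],[7.5,-2.63,3.585,0,0,0,0],[7.5,-2.63,3.585,0,0,0,0],[7.5,-2.63,3.585,0,0,0,0],[7.5,-2.63,3.585,0,0,0,0],[7.5,-2.63,3.585,0,0,0,0],[7.5,-2.63,3.585,0,0,0,0],[7.5,0,0,0,0,0,0]])

```text
clock: 45.4
tcp_pos: [378.3, 365.1, 174.8]
eef_rot: [-0.384, 0.923, -0.0, -0.002]
wrist_force: [-0.6, 0.3, -1.0]
finger_gap: 74.5
```

```bash
python3 - <<'E'
from h import *
tins(bot.capture("side"));c=bot.capture("wrist"); tins(c); cv2.imwrite("pics/w10.png",c["frame"])
go((378,363.3,38),-135); 
c=bot.capture("top")
for x in (559,466,384): level(c,(x,-250),15,60,(12,70))
E
```

```text
tin n277 [377.1 364.7  66.7] [51. 55. 13.]
  tin n270 [452.6 365.3  66.9] [49. 52. 14.]
  tin n1446 [376.5 361.8  67.1] [50. 51. 12.]
  tin n145 [441.3 419.1  67. ] [10. 22. 14.]
  tin n1198 [451.2 361.7  66.3] [51. 51. 12.]
t45.5 tcp [378.4 362.6 175. ] gap 74.9 F [ 0.2  0.7 -0.1]
 turn(tool,deg) [ 0.04 -0.21  0.03]  shift cm before turn [-0.07  0.07 13.7 ]  after turn [-0.02  0.08 13.7 ]
 y-286 n14 z24.2; y-278 n14 z26.2; y-270 n14 z24.1; y-262 n19 z27.1; y-254 n14 z24.4; y-246 n16 z24.9; y-238 n19 z25.1; y-230 n14 z23.7; y-222 n15 z25.8; y-214 n16 z24.9; y-206 n15 z25.7; y-198 n13 z26.1; y-190 n18 z23.9;
 y-293 n17 z24.6; y-285 n16 z25.3; y-277 n15 z24.7; y-269 n19 z25.0; y-261 n15 z23.7; y-253 n16 z23.9; y-245 n19 z26.0; y-237 n15 z26.4; y-229 n20 z25.1; y-221 n17 z23.8; y-213 n15 z24.0; y-205 n20 z25.2; y-197 n9 z24.6; y-181 n5 z25.0;
 y-300 n19 z25.7; y-292 n15 z23.4; y-284 n18 z22.7; y-276 n17 z25.9; y-268 n16 z23.9; y-260 n18 z25.7; y-252 n18 z25.0; y-244 n15 z23.4; y-236 n21 z24.6; y-228 n14 z23.8; y-220 n17 z25.6; y-212 n18 z24.5; y-204 n9 z23.0; y-188 n9 z24.0;
```

All three plugs are flat (tops at about 24.7). Gripping the tin.

Request:
arm_command(deltas=[[6.8,0,0,4,0,0,0],[6.8,0,0,4,0,0,0],[6.8,0,0,4,0,0,0],[6.8,0,0,1.7,0,0,0],[6.8,0,0,0,0,0,0],[4.5,0,0,0,0,0,0],[4.5,0,0,0,0,0,0],[4.5,0,0,0,0,0,0],[4.5,0,0,0,0,0,0],[4.5,0,0,-1,0,0,0],[4.5,0,0,-3,0,0,0],[4.5,0,0,-4,0,0,0],[4.5,0,0,-4,0,0,0],[4.5,0,0,0,0,0,0]], newtons=40)

```text
clock: 47.3
tcp_pos: [379.9, 364.8, 163.4]
eef_rot: [-0.383, 0.924, 0.003, 0.002]
wrist_force: [-0.4, 0.2, -1.7]
finger_gap: 49.4
```

```bash
python3 - <<'E'
from h import *
for q in((-50,-60),(50,-60)):
  p=frame(TC,TA,q);print(p);go((*p,39),-135)
tins(bot.capture("side"))
E
```

```text
[ 426.4967035  -354.76182126]
t47.3 tcp [379.9 364.8 163.4] gap 49.4 F [-0.4  0.2 -1.7]
 turn(tool,deg) [0.2  0.34 0.01]  shift cm before turn [ 47.67 -54.21  11.96]  after turn [ 47.59 -54.17  12.44]
[ 526.26513138 -347.9602922 ]
t47.3 tcp [379.9 364.8 163.4] gap 49.4 F [-0.4  0.2 -1.7]
 turn(tool,deg) [0.2  0.34 0.01]  shift cm before turn [ 40.14 -60.78  11.99]  after turn [ 40.05 -60.75  12.44]
  tin n263 [452.9 365.8  67.4] [49. 56. 14.]
```

Request:
arm_command(deltas=[[4.5,2.67,-4.05,0,0,0,0],[4.5,2.67,-4.05,0,0,0,0],[4.5,2.67,-4.05,0,0,0,0],[4.5,2.67,-4.05,0,0,0,0],[4.5,2.67,-4.05,0,0,0,0],[4.5,2.67,-4.05,0,0,0,0],[4.5,2.67,-4.05,0,0,0,0],[4.5,2.67,-4.05,0,0,0,0],[4.5,2.67,-4.05,0,0,0,0],[4.5,2.67,-4.05,0,0,0,0],[4.5,2.67,-4.05,0,0,0,0],[4.5,2.67,-4.05,0,0,0,0],[4.5,2.67,-4.05,0,0,0,0],[4.5,2.67,-4.05,0,0,0,0],[4.5,2.67,-4.05,0,0,0,0],[4.5,0,0,0,0,0,0]])

```text
clock: 49.35
tcp_pos: [524.3, -352.1, 156.2]
eef_rot: [-0.381, 0.925, 0.002, -0.002]
wrist_force: [-1.0, 1.3, -2.0]
finger_gap: 48.9
```

```bash
python3 - <<'E'
from h import *
p=frame(TC,TA,(50,-60));go((*p,38.5),-135)
E
```

```text
t49.4 tcp [ 524.3 -352.1  156.2] gap 48.9 F [-1.   1.3 -2. ]
 turn(tool,deg) [ 0.27 -0.12 -0.21]  shift cm before turn [-0.46  0.1  11.77]  after turn [-0.43  0.15 11.77]
```

Request:
arm_command(deltas=[[4.5,-0.2,0,0,0.2,-0.1,-0.2],[4.5,0,0,4,0,0,0],[4.5,0,0,4,0,0,0],[4.5,0,0,2.8,0,0,0],[4.5,0,0,0.6,0,0,0],[4.5,0,0,0,0,0,0],[4.5,0,0,0,0,0,0]])

```text
clock: 50.22
tcp_pos: [527.8, -348.4, 46.4]
eef_rot: [-0.384, 0.923, -0.001, 0.002]
wrist_force: [-0.4, -0.8, -0.9]
finger_gap: 48.7
```

Request:
arm_command(deltas=[[4.5,0,0,0.2,0,0,0],[4.5,0,0,0.2,0,0,0],[4.5,0,0,0,0,0,0]])

```text
clock: 50.6
tcp_pos: [526.8, -348.3, 40.8]
eef_rot: [-0.384, 0.923, -0.001, 0.001]
wrist_force: [0.6, 0.2, -1.9]
finger_gap: 49.0
```

```bash
python3 - <<'E'
from h import *
c=bot.capture("side"); s=bot.sense();print(s["tcp_pos"],s["wrist_force"])
W=cloud(c).reshape(-1,3); m=(abs(W[:,0]-527)<30)&(abs(W[:,1]+348)<60)&(W[:,2]>2)&(W[:,2]<90); P=W[m]
print(np.histogram(P[:,2],bins=np.arange(0,90,4)))
cv2.imwrite("pics/s11.png",cv2.resize(c["frame"][110:240,210:380],(800,612),interpolation=cv2.INTER_CUBIC)[:600])
E
```

```text
[ 526.79259593 -348.38459213   40.84799932] [-0.3710797   0.39070258 -0.98624982]
(array([38, 29, 14, 12,  8, 11, 11,  9,  9,  7,  7,  9,  9, 13, 15, 13, 33,
       39, 12,  6,  2,  4]), array([ 0,  4,  8, 12, 16, 20, 24, 28, 32, 36, 40, 44, 48, 52, 56, 60, 64,
       68, 72, 76, 80, 84, 88]))
```

View pics/s11.png

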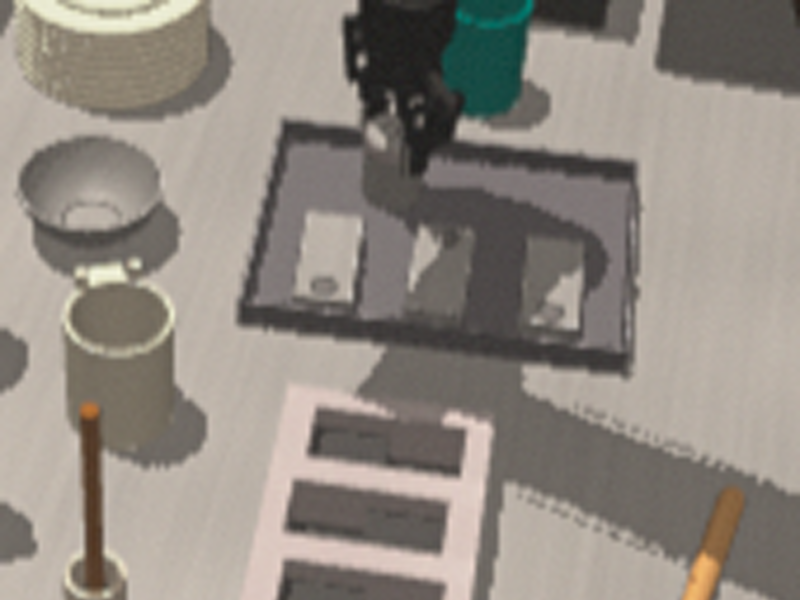

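The tin is upright in the gripper over its slot (at about 390,160), with the three plugs lying flat. Lowering the last few mm.

Request:
arm_command(deltas=[[4.5,0,0,0.15,0,0,0],[4.5,0,0,0.1,0,0,0],[4.5,0,0,0,0,0,0]])

```text
clock: 51.02
tcp_pos: [526.9, -348.5, 40.7]
eef_rot: [-0.384, 0.923, -0.001, 0.001]
wrist_force: [-5.2, 5.1, 18.0]
finger_gap: 49.0
```

Request:
arm_command(deltas=[[4.5,0,0,-0.15,0,0,0],[5.5,0,0,0,0,0,0],[6.8,0,0,0,0,0,0],[6.8,0,0,0,0,0,0],[6.8,0,0,-2,0,0,0],[6.8,0,0,-4,0,0,0],[6.8,0,0,-4,0,0,0],[6.8,0,0,-4,0,0,0],[6.8,0,0,0,0,0,-7.5],[6.8,0,0,0,0,0,-7.5],[6.8,0,0,0,0,0,-7.5],[6.8,0,0,0,0,0,-7.5],[6.8,0,0,0,0,0,-7.5],[6.8,0,0,0,0,0,-7.5]])

```text
clock: 52.78
tcp_pos: [526.5, -348.3, 179.6]
eef_rot: [0.71, -0.704, 0.001, -0.001]
wrist_force: [-0.0, 1.1, 0.2]
finger_gap: 68.0
```

Request:
arm_command(deltas=[[6.8,-4.753,0.493,0,0,0,0],[6.8,-4.753,0.493,0,0,0,0],[6.8,-4.753,0.493,0,0,0,0],[6.8,-4.753,0.493,0,0,0,0],[6.8,-4.753,0.493,0,0,0,0],[6.8,-4.753,0.493,0,0,0,0],[6.8,-4.753,0.493,0,0,0,0],[6.8,-4.753,0.493,0,0,0,0],[6.8,-4.753,0.493,0,0,0,0],[6.8,-4.753,0.493,0,0,0,0],[6.8,-4.753,0.493,0,0,0,0],[6.8,-4.753,0.493,0,0,0,0],[6.8,-4.753,0.493,0,0,0,0],[6.8,-4.753,0.493,0,0,0,0],[6.8,-4.753,0.493,0,0,0,0],[6.8,0,0,0,0,0,0],[6.8,0,0,0,0,0,0],[6.8,0,0,0,0,0,0]])

```text
clock: 55.02
tcp_pos: [450.4, 363.6, 179.4]
eef_rot: [0.708, -0.706, 0.001, -0.001]
wrist_force: [-0.1, 0.2, -0.3]
finger_gap: 68.1
```

```bash
python3 - <<'E'
from h import *
c=bot.capture("side");tins(c);tins(c,(330,620,-420,-200)); c=bot.capture("top"); tins(c,(330,620,-420,-200))
c=bot.capture("wrist"); tins(c)
go((452.8,364.3,40),-90)
E
```

```text
tin n269 [452.8 365.4  66.9] [49. 53. 13.]
  tin n184 [ 525.8 -349.1   68.5] [49. 52. 16.]
  tin n146 [442.7 419.3  67.1] [10. 22. 14.]
  tin n1402 [453.1 361.7  66.8] [50. 51. 12.]
t55.2 tcp [450.5 363.7 179.6] gap 68.2 F [ 1.  -0.5 -0.4]
 turn(tool,deg) [-0.14 -0.01  0.13]  shift cm before turn [-0.06 -0.2  13.96]  after turn [-0.06 -0.23 13.96]
```

Request:
arm_command(deltas=[[6.8,0,-0.23,4,0,0,0],[6.8,0,0,4,0,0,0],[6.8,0,0,4,0,0,0],[6.8,0,0,1.8,0,0,0],[6.8,0,0,0,0,0,0],[4.5,0,0,0,0,0,0],[4.5,0,0,0,0,0,0],[4.5,0,0,0,0,0,0],[4.5,0,0,0,0,0,0],[4.5,0,0,0,0,0,0]])

```text
clock: 56.42
tcp_pos: [453.4, 365.0, 42.7]
eef_rot: [0.708, -0.706, 0.001, -0.002]
wrist_force: [-1.5, -0.9, 7.0]
finger_gap: 48.9
```

Request:
arm_command(deltas=[[4.5,0,0,-1,0,0,0],[4.5,0,0,-3,0,0,0],[4.5,0,0,-4,0,0,0],[4.5,0,0,-4,0,0,0],[4.5,0,0,0,0,0,0]])

```text
clock: 57.05
tcp_pos: [453.9, 366.0, 165.5]
eef_rot: [0.708, -0.706, 0.0, -0.004]
wrist_force: [0.2, -0.2, -2.5]
finger_gap: 48.3
```

```bash
python3 - <<'E'
from h import *
p=frame(TC,TA,(-50,-60));go((*p,163),-90)
E
```

```text
t57.0 tcp [453.9 366.  165.5] gap 48.3 F [ 0.2 -0.2 -2.5]
 turn(tool,deg) [-0.36  0.29  0.21]  shift cm before turn [72.07  3.   -0.13]  after turn [72.08  2.74  0.25]
```

Request:
arm_command(deltas=[[4.5,4.805,0.183,0,0,0,0],[4.5,4.805,0.183,0,0,0,0],[4.5,4.805,0.183,0,0,0,0],[4.5,4.805,0.183,0,0,0,0],[4.5,4.805,0.183,0,0,0,0],[4.5,4.805,0.183,0,0,0,0],[4.5,4.805,0.183,0,0,0,0],[4.5,4.805,0.183,0,0,0,0],[4.5,4.805,0.183,0,0,0,0],[4.5,4.805,0.183,0,0,0,0],[4.5,4.805,0.183,0,0,0,0],[4.5,4.805,0.183,0,0,0,0],[4.5,4.805,0.183,0,0,0,0],[4.5,4.805,0.183,0,0,0,0],[4.5,4.805,0.183,0,0,0,0],[4.5,0,0,0,0,0,0],[4.5,0,0,4,0,0,0],[4.5,0,0,4,0,0,0],[4.5,0,0,3,0,0,0],[4.5,0,0,0,0,0,0]])

```text
clock: 59.55
tcp_pos: [425.7, -355.0, 49.3]
eef_rot: [0.708, -0.706, -0.002, 0.0]
wrist_force: [0.9, 0.1, -0.2]
finger_gap: 48.5
```

Request:
arm_command(deltas=[[4.5,0,0,0.5,0,0,0],[4.5,0,0,0,0,0,0],[4.5,0,0,0,0,0,0]])

```text
clock: 59.92
tcp_pos: [428.3, -356.6, 47.6]
eef_rot: [0.708, -0.706, 0.002, -0.001]
wrist_force: [-0.8, -0.6, -1.5]
finger_gap: 48.8
```

Request:
arm_command(deltas=[[4.5,0,0,0.2,0,0,0],[4.5,0,0,0.1,0,0,0],[4.5,0,0,0,0,0,0]])

```text
clock: 60.3
tcp_pos: [427.7, -356.5, 43.5]
eef_rot: [0.708, -0.706, 0.001, -0.001]
wrist_force: [-0.6, 0.2, -1.0]
finger_gap: 48.7
```

Request:
arm_command(deltas=[[4.5,0,0,0.1,0,0,0],[4.5,0,0,0,0,0,0]])

```text
clock: 60.55
tcp_pos: [427.8, -356.5, 42.7]
eef_rot: [0.708, -0.706, 0.001, -0.001]
wrist_force: [-0.3, 0.5, 1.1]
finger_gap: 49.1
```

Request:
arm_command(deltas=[[5.5,0,0,0,0,0,0],[6.8,0,0,0,0,0,0],[6.8,0,0,0,0,0,0],[6.8,0,0,-2,0,0,0],[6.8,0,0,-4,0,0,0],[6.8,0,0,-5,0,0,0],[6.8,0,0,-5,0,0,0],[6.8,0,0,-5,0,0,0],[6.8,0,0,0,0,0,-8],[6.8,0,0,0,0,0,-8],[6.8,0,0,0,0,0,-8],[6.8,0,0,0,0,0,-8],[6.8,0,0,0,0,0,-8],[6,0,0,0,0,0,0]])

```text
clock: 62.3
tcp_pos: [427.2, -356.3, 252.6]
eef_rot: [0.907, -0.422, 0.001, -0.0]
wrist_force: [0.0, -0.0, 0.5]
finger_gap: 60.1
```

Request:
arm_command(deltas=[[6,-2.16,-4.056,0,0,0,0],[6,-2.16,-4.056,0,0,0,0],[6,-2.16,-4.056,0,0,0,0],[6,-2.16,-4.056,0,0,0,0],[6,-2.16,-4.056,0,0,0,0],[6,-2.16,-4.056,0,0,0,0],[6,-2.16,-4.056,0,0,0,0],[6,-2.16,-4.056,0,0,0,0],[6,-2.16,-4.056,0,0,0,0],[5,-2.16,-4.056,0,0,0,0],[4,0,0,0,0,0,0],[4,0,0,0,0,0,0]])

```text
clock: 63.8
tcp_pos: [597.6, 70.5, 252.5]
eef_rot: [0.907, -0.422, 0.001, -0.0]
wrist_force: [-0.4, -1.1, -0.1]
finger_gap: 40.1
```

```bash
python3 - <<'E'
from h import *
from scipy.optimize import least_squares
c=bot.capture("top"); s=bot.capture("side"); w=bot.capture("wrist")
print("tray tins"); tins(c,(330,620,-420,-200)); tins(s,(330,620,-420,-200))
print("basket"); 
cv2.imwrite("pics/w12.png",w["frame"])
for nm,cc in(("top",c),("side",s),("wrist",w)):
    W=cloud(cc).reshape(-1,3)
    b=W[(abs(W[:,0]-634)<25)&(abs(W[:,1]-155)<25)&(W[:,2]>90)&(W[:,2]<235)]
    for a,e in((90,140),(140,200),(200,224),(224,235)):
        q=b[(b[:,2]>=a)&(b[:,2]<e)]
        if len(q): print(nm,"brush",a,len(q),np.round(q.mean(0),1),np.round(np.ptp(q,0)))
    k=W[(W[:,0]>620)&(W[:,0]<740)&(W[:,1]>-130)&(W[:,1]<0)]
    r=k[(k[:,2]>96)&(k[:,2]<104)]
    if len(r)>10:
        f=least_squares(lambda p:np.hypot(r[:,0]-p[0],r[:,1]-p[1])-38,(678,-60),loss="soft_l1",f_scale=2); print(nm,"rim",len(r),f.x)
    e=k[(k[:,2]>107)&(k[:,2]<120)]; print(nm,"ears",np.round(e[:25]))
go((634,155,161),-50)
E
```

```text
tray tins
  tin n192 [ 427.8 -357.9   68.7] [50. 52. 14.]
  tin n185 [ 525.7 -349.2   69.2] [48. 51. 14.]
  tin n109 [ 427.7 -352.8   67.5] [49. 52. 13.]
  tin n96 [ 524.7 -345.3   66.2] [49. 59. 12.]
basket
top brush 90 9 [632.9 152.1 109.2] [ 7. 10. 29.]
top rim 104 [677.61312083 -57.00697841]
top ears [[ 713.  -75.  120.]
 [ 713.  -81.  119.]
 [ 711.  -75.  112.]
 [ 711.  -78.  114.]
 [ 710.  -81.  117.]
 [ 710.  -39.  107.]
 [ 707.  -81.  114.]
 [ 705.  -78.  109.]
 [ 680.  -97.  115.]
 [ 678.  -94.  108.]
 [ 677.  -97.  115.]
 [ 677. -101.  113.]
 [ 673.  -94.  117.]
 [ 675.  -97.  110.]
 [ 673. -100.  118.]
 [ 672.  -98.  108.]]
side brush 90 43 [634.2 159.3 114.1] [11. 10. 49.]
side brush 140 58 [634.4 159.4 169.7] [13. 11. 59.]
side brush 200 27 [634.6 159.  213.1] [11. 14. 23.]
side brush 224 6 [636.1 156.5 224.9] [ 9. 10.  2.]
side rim 66 [676.88773492 -53.4746583 ]
side ears [[714. -79. 112.]
 [711. -82. 110.]
 [712. -73. 114.]
 [709. -73. 114.]
 [708. -81. 107.]
 [713. -73. 108.]
 [709. -73. 110.]
 [706. -76. 108.]]
wrist brush 90 284 [636.5 149.5 117.3] [12.  7. 50.]
wrist brush 140 620 [636.5 149.4 173.4] [12.  7. 60.]
wrist brush 200 416 [636.5 149.4 212.8] [12.  8. 24.]
wrist brush 224 109 [637.9 150.9 225.6] [10. 11.  3.]
wrist rim 763 [677.34659066 -55.23284654]
wrist ears []
t64.0 tcp [597.5  69.5 253. ] gap 39.9 F [ 0.1 -0.  -0.1]
 turn(tool,deg) [-0.09 -0.1   0.08]  shift cm before turn [-4.21 -8.28  9.2 ]  after turn [-4.2  -8.29  9.2 ]
```

View pics/w12.png

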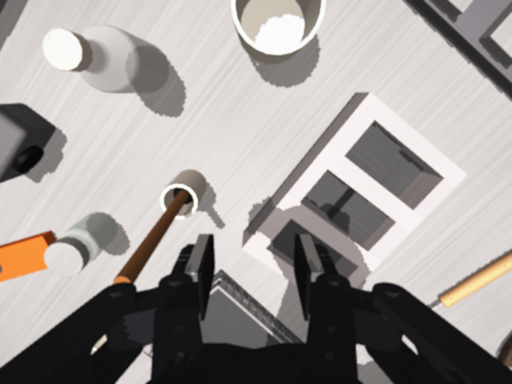

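Both tins stand upright in the tray. The brush handle shows upright in the jar at image (180,195). It stands at about (635.5,153.5), the crock centre is about (677,-58.5), and the notch direction is about -60°.

Request:
arm_command(deltas=[[4.5,0,0,0,0,0,5],[4.5,0,0,0,0,0,5],[4.5,-1.79,-2.5,0,0,0,0],[4.5,-1.79,-2.5,0,0,0,0],[4.5,-1.79,-2.5,0,0,0,0],[4.5,0,0,0,0,0,0],[4.5,0,0,0,0,0,0],[4.5,0,0,0,0,0,0]])

```text
clock: 64.95
tcp_pos: [635.5, 153.9, 253.0]
eef_rot: [0.867, -0.499, 0.001, -0.0]
wrist_force: [-0.5, -0.5, 0.5]
finger_gap: 45.0
```

```bash
python3 - <<'E'
from h import *
w=bot.capture("wrist"); cv2.imwrite("pics/w13.png",w["frame"])
W=cloud(w).reshape(-1,3); b=W[(abs(W[:,0]-635)<25)&(abs(W[:,1]-154)<25)]
for a,e in((100,150),(150,200),(200,222),(222,235)):
    q=b[(b[:,2]>=a)&(b[:,2]<e)]
    if len(q): print("brush",a,len(q),np.round(q.mean(0),1),np.round((q.min(0)+q.max(0))/2,1),np.round(np.ptp(q,0)))
go((635.5,153.5,161),-60)
E
```

```text
brush 100 179 [638.4 149.9 127.4] [636.8 151.7 125.1] [11.  8. 50.]
brush 150 309 [638.4 149.8 177.4] [636.8 152.2 174.9] [10.  9. 50.]
brush 200 222 [638.3 149.8 211.4] [636.8 151.8 211. ] [11.  9. 22.]
brush 222 311 [636.4 153.2 225.4] [636.3 153.6 224.6] [12. 12.  5.]
t65.0 tcp [635.5 153.9 253.1] gap 45.5 F [-0.  -0.9 -0.9]
 turn(tool,deg) [-0.12 -0.09  0.15]  shift cm before turn [0.02 0.04 9.21]  after turn [0.04 0.02 9.21]
```

Request:
arm_command(deltas=[[4.5,0,0,3,0,0,0],[4.5,0,0,3,0,0,0],[4.5,0,0,2.4,0,0,0],[4.5,0,0,0.7,0,0,0],[0.5,0,0,0,0,0,0],[0.5,0,0,0,0,0,0],[0.5,0,0,0,0,0,0],[0.5,0,0,0,0,0,0],[0.5,0,0,0,0,0,0],[0.5,0,0,0,0,0,0]], newtons=40)

```text
clock: 66.25
tcp_pos: [636.6, 154.7, 163.2]
eef_rot: [0.867, -0.498, 0.002, -0.001]
wrist_force: [-0.3, -0.2, 5.7]
finger_gap: 10.7
```

Request:
arm_command(deltas=[[0.5,0,0,-1,0,0,0],[0.5,0,0,-3,0,0,0],[0.5,0,0,-4,0,0,0],[0.5,0,0,-4,0,0,0],[0.5,0,0,-2,0,0,0],[0.5,0,0,0,0,0,0],[0.5,0,0,0,0,0,0]])

```text
clock: 67.12
tcp_pos: [634.9, 154.5, 300.6]
eef_rot: [0.867, -0.499, 0.0, 0.0]
wrist_force: [-0.0, 0.5, -1.0]
finger_gap: 10.7
```

```bash
python3 - <<'E'
from h import *
n=np.radians(-60); C=np.array([677,-58.5]); p=C-5*np.array([np.cos(n),np.sin(n)])
go((*p,302),-60)
s=bot.capture("side")
W=cloud(s).reshape(-1,3); b=W[(abs(W[:,0]-635)<35)&(abs(W[:,1]-155)<40)]
for a in range(70,300,15):
    q=b[(b[:,2]>=a)&(b[:,2]<a+15)]
    if len(q): print("brush",a,len(q),np.round(q.mean(0),1),np.round(np.ptp(q,0)))
E
```

```text
t67.1 tcp [634.9 154.5 300.6] gap 10.7 F [-0.   0.5 -1. ]
 turn(tool,deg) [-0.   -0.05  0.18]  shift cm before turn [20.03  7.06 -0.12]  after turn [20.05  7.   -0.14]
brush 70 19 [636.7 155.9  71.1] [37. 41.  4.]
brush 130 3 [631.5 165.1 141.8] [5. 6. 7.]
brush 145 27 [631.3 164.1 150.7] [21. 14. 12.]
brush 160 32 [631.7 166.  168.3] [25. 15. 14.]
brush 175 45 [633.4 159.8 181.4] [24. 24. 12.]
brush 190 15 [632.4 159.1 197.9] [ 8. 11. 12.]
brush 205 16 [633.4 159.4 213.6] [12. 10. 12.]
brush 220 16 [633.1 158.7 226.6] [11. 10. 13.]
brush 235 17 [634.4 159.5 242.1] [10.  6. 13.]
brush 250 13 [634.  159.8 257.8] [ 9.  5. 12.]
brush 265 17 [633.4 159.9 272.8] [10.  6. 14.]
brush 280 14 [633.3 159.7 287.5] [ 8.  7. 13.]
brush 295 32 [630.5 161.3 305.2] [38. 18. 14.]
```

Held vertical, with the foot at about z = 142. Over the crock and in.

Request:
arm_command(deltas=[[0.5,3.83,1.4,0,0,0,0],[0.5,3.83,1.4,0,0,0,0],[0.5,3.83,1.4,0,0,0,0],[0.5,3.83,1.4,0,0,0,0],[0.5,3.83,1.4,0,0,0,0],[0.5,0,0,0,0,0,0],[0.5,0,0,0,0,0,0],[0.5,0,0,0,0,0,0]])

```text
clock: 68.18
tcp_pos: [671.1, -45.3, 301.5]
eef_rot: [0.867, -0.498, 0.001, -0.0]
wrist_force: [0.2, 0.3, -0.2]
finger_gap: 10.8
```

```bash
python3 - <<'E'
from h import *
from scipy.optimize import least_squares
go((670,-46.4,172),-60)
w=bot.capture("wrist"); cv2.imwrite("pics/w14.png",w["frame"])
W=cloud(w).reshape(-1,3); k=W[(W[:,0]>620)&(W[:,0]<740)&(W[:,1]>-130)&(W[:,1]<0)]
r=k[(k[:,2]>97)&(k[:,2]<103)]
if len(r)>10:
    f=least_squares(lambda p:np.hypot(r[:,0]-p[0],r[:,1]-p[1])-38,(678,-60),loss="soft_l1",f_scale=1); print("rim",len(r),f.x)
e=k[(k[:,2]>108)&(k[:,2]<118)]
if len(e)>20:
    l=fclusterdata(e[:,:2],6,'distance')
    for i in set(l): q=e[l==i]; print(len(q),q.mean(0))
E
```

```text
t68.2 tcp [671.1 -45.3 301.5] gap 10.8 F [ 0.2  0.3 -0.2]
 turn(tool,deg) [-0.06 -0.06  0.24]  shift cm before turn [ 0.02  0.16 12.95]  after turn [ 0.04  0.15 12.95]
rim 989 [679.01131687 -58.45680224]
77 [676.64142085 -97.11081266 113.63301894]
77 [711.75516819 -78.88689197 113.78299527]
```

View pics/w14.png

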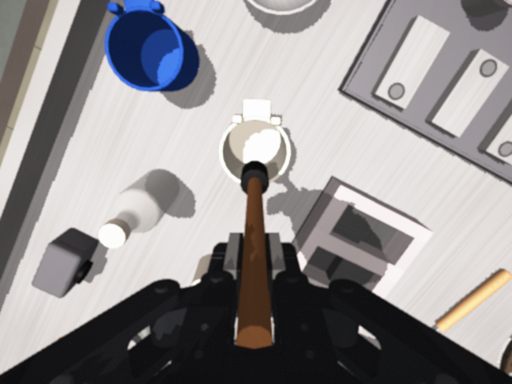

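The notch and ears at (257,112) are straight ahead in the tool's +x direction, and the brush head is over the near side of the crock. Lowering, then leaning.

Request:
arm_command(deltas=[[0.5,0,0,4,0,0,2],[0.5,0,0,4,0,0,0],[0.5,0,0,3,0,0,0],[0.5,0,0,1.5,0,0,0],[0.5,0,0,0,0,0,0],[0.5,0,0,0,0,0,0]])

```text
clock: 68.97
tcp_pos: [672.5, -46.0, 178.6]
eef_rot: [0.858, -0.513, 0.002, -0.001]
wrist_force: [-0.1, 0.6, -0.3]
finger_gap: 11.1
```

Request:
arm_command(deltas=[[0.5,1.1,0,0.04,0,-4,0],[0.5,1.1,0,0.04,0,-4,0],[0.5,1.1,0,0.04,0,-4,0],[0.5,1.1,0,0.04,0,-4,0],[0.5,1.1,0,0.04,0,-4,0],[0.5,0,0,0,0,0,0],[0.5,0,0,0,0,0,0]])

```text
clock: 69.85
tcp_pos: [697.5, -94.0, 168.4]
eef_rot: [0.845, -0.506, -0.147, -0.09]
wrist_force: [0.1, 1.3, -0.7]
finger_gap: 11.0
```

```bash
python3 - <<'E'
from h import *
s=bot.sense(); z=R.from_quat(s["eef_rot"]).as_matrix()[:,2]; print(s["tcp_pos"],z,"foot",s["tcp_pos"]+157*z,s["wrist_force"],s["qpos"])
c=np.array([679,-58.5]);n=np.array([np.cos(np.radians(-62)),np.sin(np.radians(-62))])
f=s["tcp_pos"]+157*z; print("foot r",(f[:2]-c)@n,"perp",(f[0]-c[0])*-n[1]+(f[1]-c[1])*n[0])
t=(100-f[2])/-z[2]; q=f-z*t; print("at rim r",(q[:2]-c)@n,"perp",(q[0]-c[0])*-n[1]+(q[1]-c[1])*n[0])
E
```

```text
[697.47000656 -93.96748739 168.37480404] [-0.15781994  0.30023922 -0.94071743] foot [672.69227589 -46.82992914  20.68216825] [ 0.05453476  1.26834781 -0.74985889] [-0.0301359   0.58404064  0.30794005 -0.30125308 -1.47468085  0.57874605]
foot r -13.265358068996353 perp -0.09062341348549374
at rim r 15.333681687910623 perp -0.2261232231379866
```

Request:
arm_command(deltas=[[0.5,0.2,0,0.56,0,0,0],[0.5,0.2,0,0.56,0,0,0],[0.5,0.5,0,0.01,0,-2,0],[0.5,0.5,0,0.01,0,-2,0],[0.5,0,0,0,0,0,0],[0.5,0,0,0,0,0,0]])

```text
clock: 70.6
tcp_pos: [702.3, -101.7, 153.5]
eef_rot: [0.84, -0.502, -0.176, -0.108]
wrist_force: [1.7, 0.1, 6.9]
finger_gap: 10.8
```

```bash
cat > b.py <<'E'
from h import *
s=bot.sense(); z=R.from_quat(s["eef_rot"]).as_matrix()[:,2]; print(s["clock"],s["tcp_pos"],s["wrist_force"])
c=np.array([679,-58.5]);n=np.array([np.cos(np.radians(-62)),np.sin(np.radians(-62))])
f=s["tcp_pos"]+157*z; print("tilt",np.degrees(np.arccos(-z[2])),"foot",f[2],"r",(f[:2]-c)@n,"perp",(f[0]-c[0])*-n[1]+(f[1]-c[1])*n[0])
t=(100-f[2])/-z[2]; q=f-z*t; print("at rim r",(q[:2]-c)@n,"perp",(q[0]-c[0])*-n[1]+(q[1]-c[1])*n[0])
E
python3 b.py
```

```text
70.6 [ 702.27518546 -101.73331354  153.54299314] [1.65857874 0.09030219 6.90222283]
tilt 23.812645649572993 foot 9.908312115677887 r -14.287457231756141 perp 0.6221574108278531
at rim r 25.470795133036244 perp 0.39121225819726213
```

Request:
arm_command(deltas=[[0.5,0.5,0,-0.05,0,-2,0],[0.5,0,0,0,0,0,0],[1.8,0,0,0,0,0,0],[2.5,0,0,0,0,0,0],[4,0,0,0,0,0,0],[4,0,0,0,0,0,0],[4,0,0,0,0,0,0],[4,0,0,-1.5,0,0,0],[4,0,0,-3,0,0,0],[4,0,0,-3,0,0,0],[4,0,0,-3,0,0,0],[4,0,0,0,0,0,0]])

```text
clock: 72.1
tcp_pos: [726.5, -148.6, 248.3]
eef_rot: [0.837, -0.501, -0.189, -0.117]
wrist_force: [-0.8, -0.1, 0.0]
finger_gap: 40.0
```

```bash
cat > chk.py <<'E'
from h import *
import sys
c=np.array([679,-58.5]);n=np.array([np.cos(np.radians(-62)),np.sin(np.radians(-62))]);m=np.array([-n[1],n[0]])
for nm in sys.argv[1:]:
    s=bot.capture(nm); cv2.imwrite(f"pics/{nm}_end.png",s["frame"])
    W=cloud(s).reshape(-1,3); d=(W[:,:2]-c); r=d@n; p=d@m
    k=(abs(r-30)<80)&(abs(p)<12)&(W[:,2]>118)&(W[:,2]<230)
    for a in range(118,230,16):
        q=k&(W[:,2]>=a)&(W[:,2]<a+16)
        if q.sum(): print(nm,a+8,q.sum(),"r %.1f p %.1f"%(r[q].mean(),p[q].mean()))
    tins(s,(330,620,-420,-200))
E
python3 chk.py side top wrist; python3 -c "
from h import *
go((650,0,300),-60)"
```

```text
side 126 16 r 31.8 p 1.0
side 142 20 r 41.8 p 0.5
side 158 21 r 52.2 p 0.5
side 174 14 r 57.7 p 0.3
side 190 21 r 67.0 p 0.6
side 206 10 r 73.1 p 0.8
  tin n108 [ 427.7 -354.5   67.3] [50. 57. 14.]
  tin n106 [ 525.2 -345.7   66.6] [49. 54. 14.]
  tin n183 [ 525.7 -348.9   68.4] [47. 50. 15.]
  tin n186 [ 427.8 -357.8   68.5] [50. 50. 16.]
wrist 126 55 r 44.0 p -0.3
wrist 142 70 r 52.4 p -0.2
wrist 158 85 r 60.6 p -0.4
wrist 174 102 r 68.6 p -0.6
wrist 190 133 r 77.1 p -0.5
wrist 206 299 r 80.8 p -0.4
t72.2 tcp [ 725.  -146.6  244.5] gap 40.0 F [ 0.2 -0.1 -0.7]
 turn(tool,deg) [-0.5  25.94 -1.77]  shift cm before turn [-17.24  -0.32   2.22]  after turn [-16.45  -0.83  -5.55]Traceback (most recent call last):
  File "chk.py", line 11, in <module>
    tins(s,(330,620,-420,-200))
    ~~~~^^^^^^^^^^^^^^^^^^^^^^^
  File "h.py", line 48, in tins
    l=fclusterdata(P[:,:2],12,'distance')
    Z = linkage(Y, method=method)
    n = distance.num_obs_y(y)
    raise ValueError("The number of observations cannot be determined on "
                     "an empty distance matrix.")
ValueError: The number of observations cannot be determined on an empty distance matrix.
```

View pics/wrist_end.png

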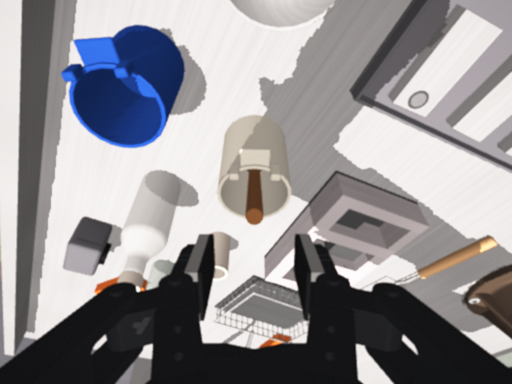

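The brush leans in the notch between the ears (image ~(255,185); lean about 27°, on the notch centreline). Retreating.

Request:
arm_command(deltas=[[4,0,0,-3,0,0,0],[4,0,0,-3,0,0,0],[4,0,0,0,0,5,0],[4,0,0,0,0,5,0],[4,0,0,0,0,5,0],[4,0,0,0,0,5,0],[4,0,0,0,0,5,0],[4,0,0,-4,0,0,0],[4,-3,-4,0,0,0,0],[4,-3,-4,0,0,0,0],[4,-3,-4,0,0,0,0],[4,-3,-4,0,0,0,0],[4,-3,-4,0,0,0,0],[4,0,0,0,0,0,0]])

```text
clock: 74.0
tcp_pos: [843.6, 61.1, 337.8]
eef_rot: [0.859, -0.512, -0.008, -0.004]
wrist_force: [0.3, -0.0, -0.4]
finger_gap: 40.1
```

```bash
python3 chk.py top side; python3 - <<'E'
from h import *
c=bot.capture("top")
for x in (559,466,384): level(c,(x,-250),15,60,(12,70))
cv2.imwrite("pics/end.png",cv2.resize(c["frame"][100:290,110:430],(800,475),interpolation=cv2.INTER_CUBIC)); print(bot.sense()["tcp_pos"])
E
```

```text
top 126 8 r 33.8 p -1.5
top 142 16 r 42.0 p -1.7
top 158 8 r 49.2 p -0.3
top 174 17 r 58.2 p -1.4
top 190 14 r 67.0 p -0.9
top 206 18 r 76.2 p -0.9
  tin n192 [ 427.9 -357.7   68.6] [50. 51. 15.]
  tin n181 [ 525.9 -348.8   68.1] [48. 51. 16.]
side 126 17 r 33.1 p 0.9
side 142 18 r 41.6 p 0.1
side 158 20 r 50.7 p 0.6
side 174 15 r 56.2 p 1.2
side 190 20 r 66.5 p 0.5
side 206 11 r 70.5 p 1.3
  tin n105 [ 525.4 -344.3   66.3] [49. 58. 13.]
  tin n105 [ 427.4 -354.    67.2] [50. 56. 14.]
 y-286 n12 z22.8; y-278 n17 z26.0; y-270 n14 z24.3; y-262 n21 z24.1; y-254 n14 z24.3; y-246 n13 z25.5; y-238 n16 z24.0; y-230 n18 z26.1; y-222 n15 z23.5; y-214 n17 z24.8; y-206 n15 z24.8; y-198 n13 z24.1; y-190 n15 z24.8;
 y-293 n15 z22.4; y-285 n15 z26.0; y-277 n16 z23.2; y-269 n18 z25.0; y-261 n15 z25.9; y-253 n17 z23.8; y-245 n19 z24.8; y-237 n14 z24.5; y-229 n19 z23.9; y-221 n18 z25.9; y-213 n15 z24.5; y-205 n18 z24.4; y-197 n12 z27.2; y-181 n7 z27.3;
 y-300 n17 z24.1; y-292 n19 z26.0; y-284 n16 z24.5; y-276 n22 z25.0; y-268 n15 z25.9; y-260 n19 z23.3; y-252 n16 z24.7; y-244 n15 z23.4; y-236 n19 z23.4; y-228 n15 z24.3; y-220 n16 z23.7; y-212 n18 z24.0; y-204 n9 z23.6; y-188 n9 z23.6;
[842.95056506  56.32567164 340.57722002]
```

View pics/end.png

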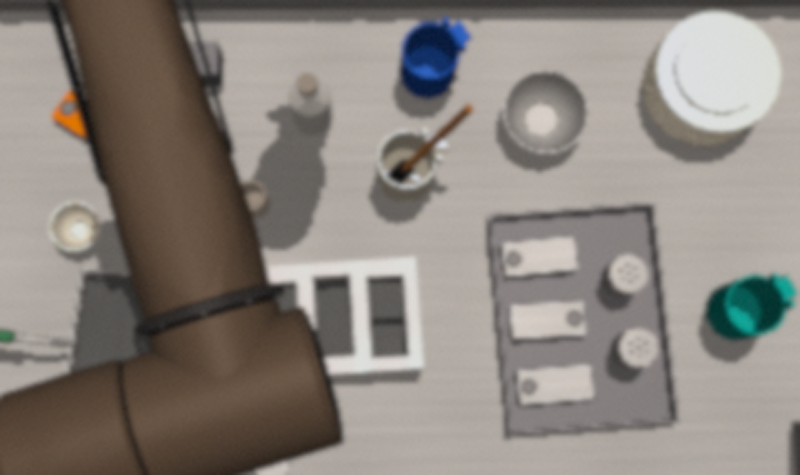

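The final top view shows three plugs flat and two tins upright in the tray, and the brush leaning through the ears of the white crock. Handing in.

```bash
python3 -c "
from h import *
s=bot.sense();print(s['clock'],s['wrist_force'])
c=bot.capture('side')
for t in('pepper','sauce','ramekin'): print(t,[ (round(d['p'],2),np.round(ray(c,d['centre'],0))) for d in bot.spot_point('side',t)[:1]])
print(bot.hand_in())"
```

```text
74.15 [ 0.61697558 -0.84140674 -0.00757045]
pepper [(0.78, array([691., 278.,   0.]))]
sauce [(0.94, array([752.,  69.,   0.]))]
ramekin [(0.64, array([599., 397.,   0.]))]
the job is handed in; nothing more can be done
None
```

The job is done and handed in at about 74 s. Three plugs and two tins were present at the start; hand-in reports no verdict.

- **Plugs:** I rocked all three out of the deck and laid them flat in the tray. The last depth check put all three tops at about 24–25 mm, which is flat on the tray floor.
- **Tins:** Both stand upright in the other half of the tray, with tops at about 69 mm. One had been knocked about 4 cm inside the basket before I got to it, so I re-measured it first.
- **Brush:** It stands head down in the white crock, leaning about 27° and within about 2 mm of the notch centreline between the ears. It held that position through the checks as the arm withdrew.
- **Bystanders:** The pepper, sauce and ramekin were found within about 1 cm of their first readings. The steel bowl looks unmoved in the last picture, but I did not measure it.

**Problems along the way:**
- My first tilted approach to a plug ran into the joint 3 limit. I gripped two of the plugs with the tool vertical instead and levelled them over the tray.
- The largest reading I saw was about 43 N at the wrist, from the closed fingertips pushing down the first plug. That is well under the 120 N wrist limit.
- In one late check, the tin search crashed on the wrist picture because the tray was out of view. I repeated it with the top and side cameras, and both tins showed upright.

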